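# Draw up the cam connector on a shelf unit

## Task

Take the flat-blade screwdriver from its stand, set its blade into the slot of the cam disc in the shelf board and turn it clockwise until the cam has drawn the end panel up firmly tight against the strip on the board's end, without forcing it once it is tight. Then put the screwdriver back upright, fully down in its stand, and let go; leave the other things on the bench alone.

Things in the scene. Friction and masses are not known exactly. Their poses are not given: they have to be found in the camera images.
- board: Shelf board, white laminate, 200 mm long (its x, -100 to 100), y from -60 to 43 mm, 32 mm thick, fixed flat on the bench. Origin on the bench directly under the cam's axis, z up. Its +y end faces the end panel. Let into its top is a grey 50 mm square connector case holding the cam.
- cam: Steel slotted disc, 38 mm across, flush in the connector case; turns about the vertical axis through its origin. Origin on the axis at bench height; the disc's rim is 33 mm, its face 32.5 mm above it. The slot lies across the top, centred, along the cam's own x: 20 mm long, 4.3 mm wide, 6.5 mm deep. It turns clockwise seen from above, 1.6 to 1.75 rad in all, and stays where it is left.
- cam_slot (a point): Middle of the slot's floor, 26 mm above the bench. Turning takes 0.05 to 0.18 N m idle and while drawing. The cam grabs the bolt head after 0 to 0.9 rad, then draws the panel about 9 mm per rad until it meets the strip, 0.3 to 1.3 rad from the start (unknown: the bolt is screwed into the panel to a depth that differs by +-3 mm and cannot be seen); then the torque climbs quickly, about 0.12 N m per 10 N of clamping.
- strip: Brown fibre strip fixed along the board's +y end, 200 mm long (x), 14 mm thick (y from -7 to 7 mm), 30 mm tall; origin on the bench at the middle of its thickness. Its +y face is what the panel closes on. It holds 25 N of clamping; more crushes it. A clamp over 4 N counts as tight, 7 to 15 N is good.
- panel: Loose white end panel standing on the bench beyond the strip, 200 mm (x) x 18 mm (y) x 70 mm tall, 0.35 kg, origin at the centre of its underside. From its -y face stick out the connector bolt (16 mm up, its head already inside the cam) and two wooden dowels that run in holes in the board and guide it.
- panel_face (a point): Point on the panel's -y face at the bolt, 16 mm above the bench; this face is to close onto the strip (gap at the start 2 to 4 mm).
- driver: Flat-blade screwdriver standing blade down in the stand, 140 mm long, 0.16 kg. Origin at the blade's tip, z up towards the handle, x along the blade's width. Blade 18 mm wide and 3 mm thick (the last 2.5 mm only 15 x 1.5 mm), 12 mm long, then a round 8 mm shank; square black handle 24 x 24 mm (sides along x and y) from 60 to 140 mm above the tip.
- driver_handle (a point): Middle of the screwdriver's handle, 100 mm above the tip, on its axis.
- stand: Fixed wooden block, 70 x 90 mm, 70 mm tall, with an upright round 22 mm hole in its middle; origin under its centre. In the stand the driver's handle rests on the block's top, its tip 10 mm above the bench, at any yaw.
- stand_hole (a point): Centre of the hole's mouth, on top of the stand (70 mm above the bench).
- tin: Bystander, not to be disturbed: steel tin, 74 mm across, 95 mm tall; origin at the underside
- jar: Bystander, not to be disturbed: clear jar, 60 mm across, 80 mm tall; origin at the underside
- tray: Bystander, not to be disturbed: clear open parts tray, 110 x 160 x 45 mm; origin at the underside
- tape: Bystander, not to be disturbed: roll of tape lying flat, 96 mm across, 24 mm tall; origin at the underside
- hinge: Bystander, not to be disturbed: steel butt hinge lying open, 78 x 90 mm, 8 mm tall; origin at the underside
- lock: Bystander, not to be disturbed: brass padlock lying flat, 65 x 42 mm, 22 mm tall; origin at the underside
- bracket: Bystander, not to be disturbed: steel angle bracket, 60 x 30 x 60 mm tall; origin at the underside
Not all that is in view belongs to the job. Leave any black or purple look-alike of the panel alone.

How it is judged:
By the outcome, as a careful person would: the job done as asked, in the order asked, and still so for the second after the job is handed in, with the robot touching nothing.
It also fails if it takes over 67 s, if anything falls off the work surface, if the arm or the gripper's body presses on something with over 40 N, if the wrist force passes 120 N, or if a joint passes its speed limit or range.

## Robot

A 6-joint arm with a two-finger parallel gripper is mounted at the origin on the work surface. World frame = base frame: x ahead of the robot, y to its left, z up, the work surface at z = 0. Lengths are in m, angles in rad, forces in N, time in s.
With the tool pointing down it reaches from about 0.3 to 0.75 m from the base axis. Payload 8.5 kg.
Tool frame: the origin (TCP) lies midway between the tips of the shut fingers; the grasp point (between the pads) lies 19 mm behind it; z points along the fingers, y is the direction in which the jaws open and shut (so a half turn about z gives the same grasp; the last joint's range is limited). The gripper opens to 85 mm and grips with 20 to 120 N. Pads are 22 mm wide; open, the fingers measure 114 mm over their backs; the gripper's body (76 mm by 85 mm) begins 54 mm behind the grasp point. The pads swing forward as they close: fully open they stand 13 mm farther back than shut.
Start: joints at [-1.388, 0.381, 1.297, -0, 1.464, -0.215], TCP at [0.213, -0.507, 0.231] pointing down, gripper open.
Joint ranges: [-3.11, 3.11], [-0.89, 2.33], [0.22, 2.48], [-1.42, 4.56], [0.17, 2.85], [-2.88, 2.88]. Speed limits (rad/s): [2.39, 2.39, 3.14, 3.14, 3.14, 3.14].

## Interface

Orientations are given as a unit quaternion [x, y, z, w].
In Python, from station import arm, imaging gives the robot as it stands. The module is installed in compiled form; this text tells all that it offers.
- The arm moves only by the tool send_rows, never from a script. Its arguments are lists of equal length, an entry for each row: "linear": the shift along the tool's x, y, z in m, a list of three; "twist": the turn about the tool's z in units of 5 degrees (1.0 is 5 degrees); "fingers": the closure in counts, from 0 (fully open) to 255 (shut). A call has 1 to 8 rows; each row shifts and turns the commanded pose from where the row before left it, along the tool's axes as they then stand; what a row does not reach is not made up. A row lasts 1/12 s, in which the tool goes at most 41.7 mm and 7.16 degrees, less where a joint would pass 70% of its speed; a pose out of reach is approached as far as the arm can. A call is refused whole if a number of a shift passes 0.0417 or a number of a turn 1, either way. A call with a gripper value outside its range is refused whole. The fingers move at their own pace and stop on an object; "grip_force" is the grip in N (left out, the last holds). Time passes only in rows, so rows that do not move let the fingers close. It gives the time, the measured TCP pose, the force and the opening at its end, in the units of the state.
- arm.sense(): the state, without advancing time (a new reading comes with each control period).
- imaging.snapshot(name): name is "side" or "top"; returns (picture, depth): 420x560x3 uint8, red, green, blue; 420x560 float32, m along the optical axis (not along the pixel's ray), 0 where there is no reading.
- imaging.camera_model(name): a dict with "fx", "fy", "cx", "cy" (pixels), "world_to_cam" (4x4, takes a point from world to camera coordinates). Camera axes: x right, y up, looking along -z (the intrinsics and any distortion apply to the point x, -y, -z); pixel columns grow to the right and rows downward; lengths in m; the calibration is good to about 2 mm. A picture is of the moment at which its call begins. camera_model takes no time and is no camera call.
- arm.finish_job(): hands the job in, once; it reports no verdict.
The state is a dict: "time_s": time; "joints": joint angles; "qvel": joint speeds; "effort": joint torques, N m; "tcp_pos": TCP position; "tcp_rot": TCP orientation; "ft_force": force on the tool from outside, world axes, zero at the start; "moment": the same for the moment, N m; "opening": finger opening in m.
Only numpy, scipy, OpenCV 4.12 (cv2) and the standard library are available. Lean on these libraries where they do the work, as an engineer would, in place of code of your own. Each camera call takes 0.05 s, during which the arm holds its last target.

## Working session

There is one attempt and no reset: what is moved stays moved. The work goes in short steps, Python scripts to look and compute and a tool call to move; the robot and the scene stay as the last step left them, time stands still between calls to the robot, and variables do not carry over. Pictures are saved under pics/ and viewed, and the job is handed in when it is done.

Besides the shell and the picture viewer there is one more tool, called after "Request:" in YAML: its name, and indented under it one key for each argument. send_rows: Moves the arm, as the interface text tells. Its arguments: {"type":"object","properties":{"linear":{"type":"array","items":{"type":"array","items":{"type":"number"}}},"twist":{"type":"array","items":{"type":"number"}},"fingers":{"type":"array","items":{"type":"number"}},"grip_force":{"type":"number"}},"required":["linear","twist","fingers"]}

```bash
mkdir -p pics
cat > h.py <<'E'
import numpy as np, cv2
from station import arm, imaging
def snap(n,f):
    p,d=imaging.snapshot(n); cv2.imwrite(f'pics/{f}.png',p[:,:,::-1]); np.savez(f'pics/{f}.npz',p=p,d=d); return p,d
def world(n,d):
    m=imaging.camera_model(n); h,w=d.shape
    u,v=np.meshgrid(np.arange(w),np.arange(h))
    X=(u-m['cx'])/m['fx']*d; Y=(v-m['cy'])/m['fy']*d
    c=np.stack([X,-Y,-d,np.ones_like(d)],-1)
    return (c@np.linalg.inv(m['world_to_cam']).T)[...,:3]
E
python3 - <<'E'
from h import *
for n in('side','top'):
    p,d=snap(n,n+'0'); m=imaging.camera_model(n); print({k:(np.round(v,3).tolist() if k=='world_to_cam' else v) for k,v in m.items()})
s=arm.sense(); print(s)
E
```

```text
{'fx': 484.08626455978276, 'fy': 484.08626455978276, 'cx': 286.28784106207786, 'cy': 206.84681715912572, 'world_to_cam': [[1.0, -0.001, 0.004, -0.455], [-0.003, 0.659, 0.752, -0.115], [-0.003, -0.752, 0.659, -1.358], [0.0, 0.0, 0.0, 1.0]]}
{'fx': 477.4563893763728, 'fy': 477.4563893763728, 'cx': 283.37363706553185, 'cy': 207.3244813014382, 'world_to_cam': [[0.056, -0.998, 0.002, 0.067], [0.975, 0.055, 0.214, -0.474], [-0.214, -0.01, 0.977, -1.274], [0.0, 0.0, 0.0, 1.0]]}
{'time_s': 0.1, 'joints': array([-1.38830684e+00,  3.81158356e-01,  1.29814420e+00, -6.22136144e-06,
        1.46362130e+00, -2.15293468e-01]), 'qvel': array([-0.00127437, -0.00121606, -0.00254151,  0.0001035 ,  0.00089001,
       -0.00062039]), 'effort': array([ 4.19778546e-03, -4.49222839e+01, -2.31656313e+01, -1.15462012e-04,
        3.63921979e-03,  7.66341572e-06]), 'tcp_pos': array([ 0.21300825, -0.50679798,  0.23077131]), 'tcp_rot': array([ 9.80285921e-01,  1.97583069e-01,  7.82454562e-06, -6.65565201e-04]), 'ft_force': array([-0.32357919, -0.5633959 , -0.59875958]), 'moment': array([ 0.05026053, -0.00267405, -0.0019121 ]), 'opening': 0.08539981304549217}
```

View pics/top0.png

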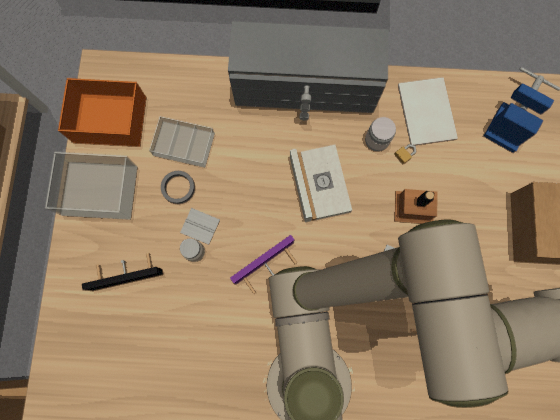

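View pics/side0.png

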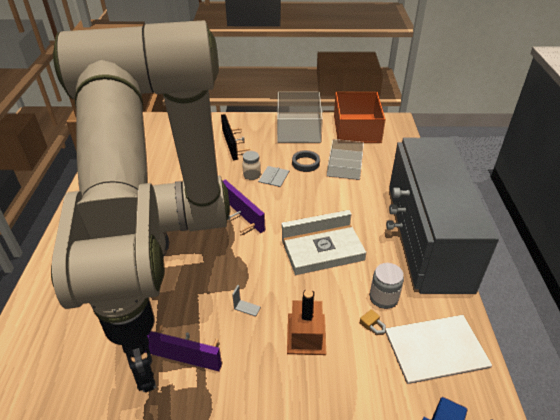

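Run:
```python
from h import *
p=cv2.imread('pics/top0.png')
a=cv2.resize(p[140:225,280:360],None,fx=7,fy=7,interpolation=cv2.INTER_CUBIC)
cv2.imwrite('pics/t_board.png',a)
a=cv2.resize(p[175:235,385:455],None,fx=8,fy=8,interpolation=cv2.INTER_CUBIC)
cv2.imwrite('pics/t_stand.png',a)
p=cv2.imread('pics/side0.png')
a=np.hstack([cv2.resize(p[205:285,275:375],None,fx=4,fy=4,interpolation=cv2.INTER_CUBIC),cv2.resize(p[280:360,265:365],None,fx=4,fy=4,interpolation=cv2.INTER_CUBIC)])
cv2.imwrite('pics/s_crop.png',a)
for n,pts in(('top',[(323,181),(318,165),(340,165),(345,205),(328,210),(307,184),(297,185),(427,198),(427,196),(402,195),(402,215),(434,215),(380,133),(405,154)]),('side',[(323,244),(308,295),(307,325),(318,222),(388,275),(372,320)])):
    d=np.load(f'pics/{n}0.npz')['d']; W=world(n,d)
    for u,v in pts: print(n,u,v,np.round(W[v,u],4))
```

```text
top 323 181 [ 0.5572 -0.0148  0.0289]
top 318 165 [0.6041 0.0014 0.029 ]
top 340 165 [ 0.6066 -0.0615  0.0322]
top 345 205 [0.1859 0.0806 1.3461]
top 328 210 [ 0.4733 -0.0321  0.0289]
top 307 184 [0.5441 0.0307 0.0351]
top 297 185 [0.5386 0.059  0.0386]
top 427 198 [ 0.4929 -0.2755  0.1495]
top 427 196 [ 0.497  -0.2742  0.1542]
top 402 195 [ 0.5247 -0.2369  0.0438]
top 402 215 [ 0.4669 -0.2365  0.0459]
top 434 215 [ 0.4667 -0.3181  0.0693]
top 380 133 [ 0.6842 -0.1622  0.0984]
top 405 154 [ 0.6539 -0.2506  0.0221]
side 323 244 [ 0.5561 -0.0112  0.0288]
side 308 295 [ 0.501  -0.2876  0.155 ]
side 307 325 [ 0.5011 -0.3036  0.0686]
side 318 222 [0.5437 0.0448 0.0592]
side 388 275 [ 0.6988 -0.1795  0.0953]
side 372 320 [ 0.6587 -0.2573  0.0231]
```

View pics/t_board.png

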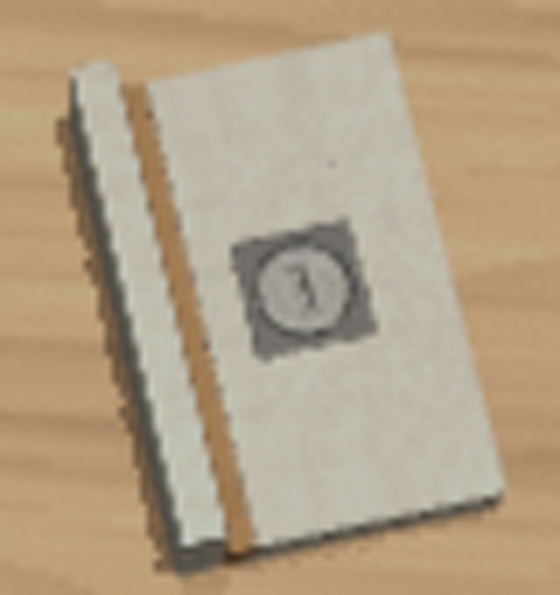

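View pics/t_stand.png

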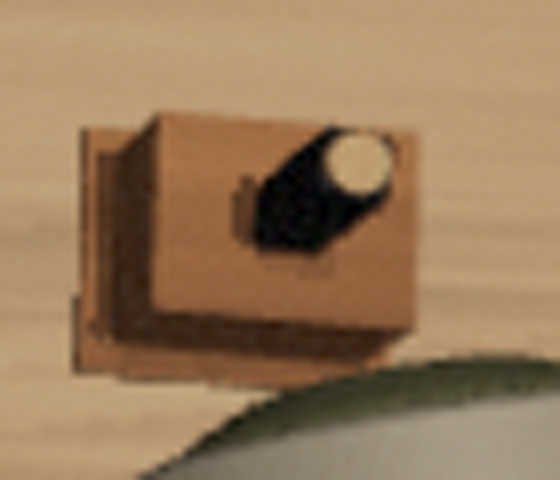

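View pics/s_crop.png

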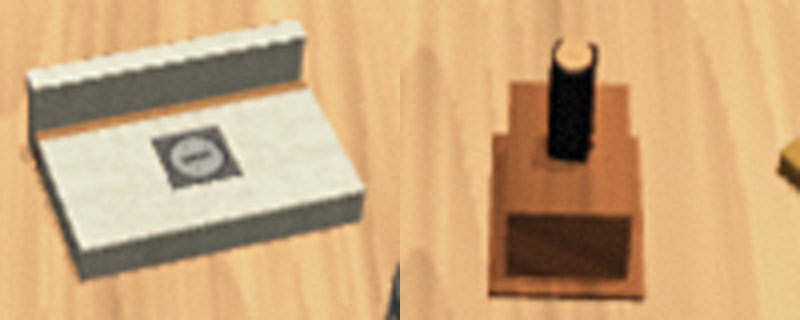

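```bash
cat >> h.py <<'E'
def proj(n,P):
    m=imaging.camera_model(n); P=np.atleast_2d(P); c=np.c_[P,np.ones(len(P))]@np.array(m['world_to_cam']).T
    return np.c_[m['cx']+m['fx']*c[:,0]/-c[:,2], m['cy']+m['fy']*c[:,1]/c[:,2]]
def rect(n,f,cx,cy,z,half,mm=0.0005):
    # rows: +x up ; cols: +y left
    N=int(2*half/mm)+1; g=np.linspace(-half,half,N)
    X,Y=np.meshgrid(cx-g,cy-g,indexing='ij')
    uv=proj(n,np.c_[X.ravel(),Y.ravel(),np.full(X.size,z)]).astype(np.float32)
    img=cv2.imread(f'pics/{f}.png')
    return cv2.remap(img,uv[:,0].reshape(N,N),uv[:,1].reshape(N,N),cv2.INTER_CUBIC)
E
python3 - <<'E'
from h import *
out=[]
for n in('top','side'):
    r=rect(n,n+'0',0.557,-0.013,0.0325,0.05,0.00025); out.append(r)
cv2.imwrite('pics/rc.png',cv2.resize(np.hstack(out),(800,400)))
out=[]
for n in('top','side'):
    r=rect(n,n+'0',0.54,-0.0,0.0325,0.13,0.00065); out.append(r)
cv2.imwrite('pics/rb.png',np.hstack(out))
out=[]
for n in('top','side'):
    for z in (0.15,0.07): out.append(cv2.resize(rect(n,n+'0',0.497,-0.285,z,0.06,0.0005),(300,300)))
cv2.imwrite('pics/rs.png',np.vstack([np.hstack(out[:2]),np.hstack(out[2:])]))
E
```

```text
(no output)
```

View pics/rc.png

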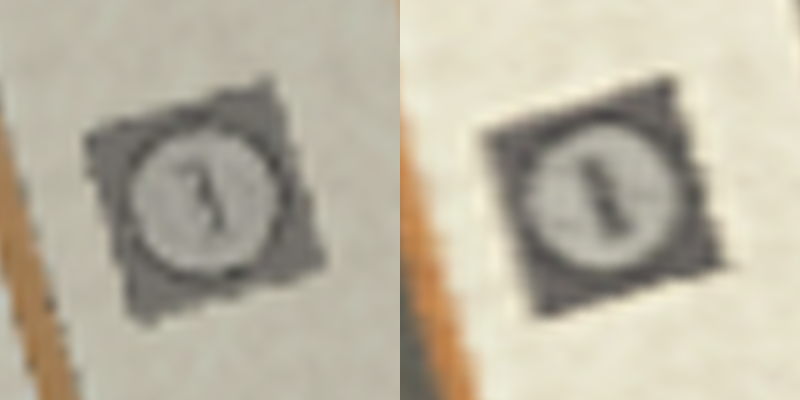

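View pics/rb.png

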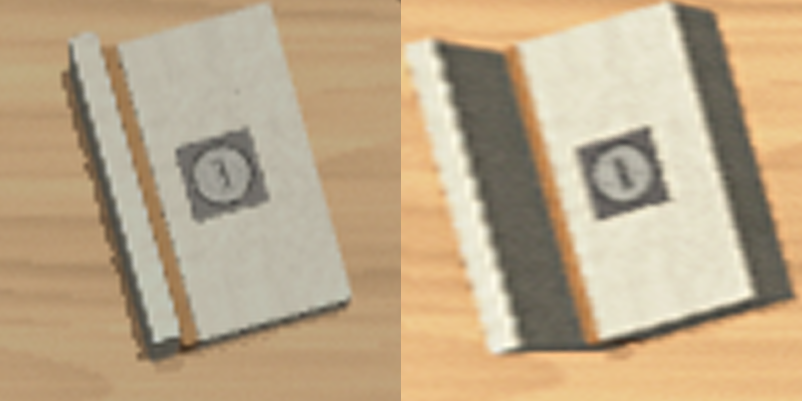

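View pics/rs.png

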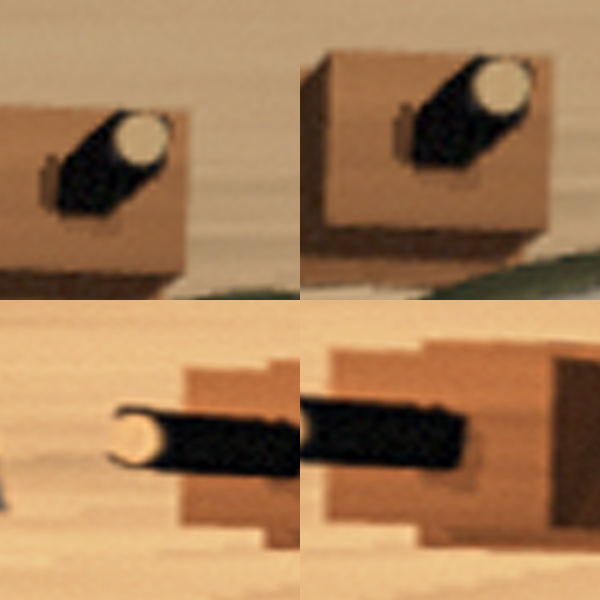

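Run:
```python
from h import *
for n in('top','side'):
    r=rect(n,n+'0',0.5573,-0.0144,0.0325,0.04,0.00025).astype(float)
    g=r.mean(2); N=len(g); ii,jj=np.mgrid[:N,:N]; x=-(ii-N//2)*.25; y=-(jj-N//2)*.25
    # case square fit: min-energy
    from scipy.optimize import minimize
    def sq(p):
        c,s=np.cos(p[2]),np.sin(p[2]); a=(x-p[0])*c+(y-p[1])*s; b=-(x-p[0])*s+(y-p[1])*c
        sd=np.clip((25-np.maximum(abs(a),abs(b)))/1.5,-1,1)
        rr=np.hypot(x-p[0],y-p[1]); w=(rr>21)
        return (sd*g*w).sum()/w.sum() 
    q=minimize(sq,[0,0,.25],method='Nelder-Mead',options=dict(xatol=1e-3,fatol=1e-4,initial_simplex=[[0,0,.25],[1,0,.25],[0,1,.25],[0,0,.3]])); print(n,'case',q.x)
    x0,y0=q.x[:2]; rr=np.hypot(x-x0,y-y0)
    dm=rr<13; bg=np.median(g[dm]); 
    def sl(p):
        c,s=np.cos(p[2]),np.sin(p[2]); a=(x-p[0])*c+(y-p[1])*s; b=-(x-p[0])*s+(y-p[1])*c
        ins=1/(1+np.exp((np.maximum(abs(a)-10,abs(b)-2.15))/.4))
        return ((g-bg)*ins*dm).sum()
    best=min((minimize(sl,[x0,y0,t],method='Nelder-Mead') for t in(.1,.25,.4)),key=lambda o:o.fun); print('slot',best.x,best.fun, 'disc centroid')
    # brown/strip edge
```

```text
top case [-0.64671216  0.71967592  0.27708459]
slot [ 0.2460764  -0.78844139  0.35334981] -44638.30654694683 disc centroid
side case [-0.13419247  0.38578453  0.28144331]
slot [0.17452256 0.3727853  0.39002074] -75164.42172062931 disc centroid
```

Request:
send_rows:
  linear:
    - [0.0295, -0.0082, 0]
    - [0.0295, -0.0082, 0]
    - [0.0295, -0.0082, 0]
    - [0.0295, -0.0082, 0]
    - [0.0295, -0.0082, 0]
    - [0.0295, -0.0082, 0]
    - [0.0295, -0.0082, 0]
    - [0.0295, -0.0082, 0]
  twist: [0, 0, 0, 0, 0, 0, 0, 0]
  fingers: [0, 0, 0, 0, 0, 0, 0, 0]
  grip_force: 60

```text
time_s: 0.77
tcp_pos: [0.4062, -0.3539, 0.2311]
tcp_rot: [0.98, 0.198, -0.0, -0.0]
ft_force: [1.2, -0.8, 0.4]
opening: 0.0855
```

Request:
send_rows:
  linear:
    - [0.0295, -0.0082, 0]
    - [0.0295, -0.0082, 0]
    - [0.0295, -0.0082, 0]
    - [0.0295, -0.0082, 0]
    - [0, 0, 0]
    - [0, 0, 0]
    - [0, 0, 0]
    - [0, 0, 0]
  twist: [0, 0, 0, 0, -1, -1, -1, -1]
  fingers: [0, 0, 0, 0, 0, 0, 0, 0]

```text
time_s: 1.43
tcp_pos: [0.5013, -0.2789, 0.2308]
tcp_rot: [0.93, 0.367, -0.0, -0.0]
ft_force: [0.2, -0.5, 0.5]
opening: 0.0855
```

Request:
send_rows:
  linear:
    - [0, 0, 0.008]
    - [0, 0, 0.008]
    - [0, 0, 0.008]
    - [0, 0, 0.008]
    - [0, 0, 0.008]
    - [0, 0, 0]
    - [0, 0, 0]
    - [0, 0, 0]
  twist: [-1, -1, -1, -1, -1, -1, -1, -1]
  fingers: [0, 0, 0, 0, 0, 0, 0, 0]

```text
time_s: 2.1
tcp_pos: [0.5011, -0.2791, 0.1908]
tcp_rot: [0.749, 0.663, -0.0, -0.001]
ft_force: [0.8, -0.5, 0.3]
opening: 0.0852
```

Run:
```python
from h import *
snap('side','s1');snap('top','t1')
p=cv2.imread('pics/s1.png');q=cv2.imread('pics/t1.png')
cv2.imwrite('pics/c1.png',np.hstack([cv2.resize(p[220:370,230:380],(400,400)),cv2.resize(q[130:280,350:500],(400,400))]))
```

```text
(no output)
```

View pics/c1.png

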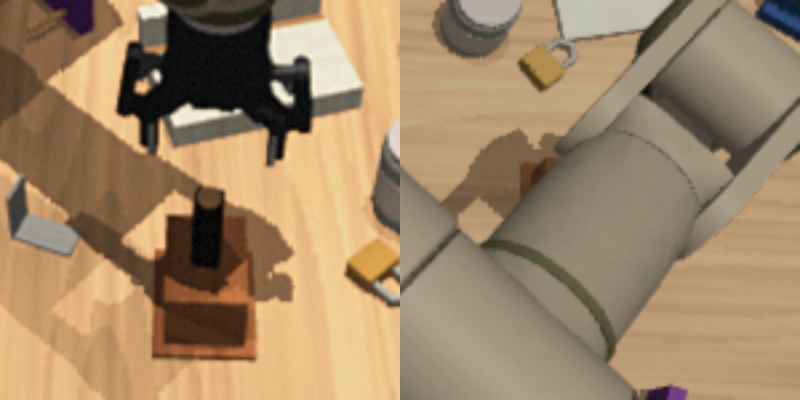

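Request:
send_rows:
  linear:
    - [0, 0, 0.016]
    - [0, 0, 0.016]
    - [0, 0, 0.016]
    - [0, 0, 0.016]
    - [0, 0, 0.016]
    - [0, 0, 0.016]
    - [0, 0, 0]
    - [0, 0, 0]
  twist: [-0.6, 0, 0, 0, 0, 0, 0, 0]
  fingers: [0, 0, 0, 0, 0, 0, 100, 200]

```text
time_s: 2.87
tcp_pos: [0.5011, -0.279, 0.095]
tcp_rot: [0.733, 0.68, -0.0, -0.001]
ft_force: [0.2, -0.4, -0.1]
opening: 0.0638
```

Request:
send_rows:
  linear:
    - [0, 0, 0]
    - [0, 0, 0]
    - [0, 0, 0]
    - [0, 0, 0]
    - [0, 0, 0]
    - [0, 0, 0]
  twist: [0, 0, 0, 0, 0, 0]
  fingers: [255, 255, 255, 255, 255, 255]

```text
time_s: 3.37
tcp_pos: [0.5016, -0.2795, 0.0964]
tcp_rot: [0.733, 0.681, 0.0, 0.001]
ft_force: [-1.2, 0.5, 6.3]
opening: 0.0237
```

Run:
```python
from h import *
s=arm.sense(); print({k:np.round(s[k],4) for k in('tcp_pos','tcp_rot','ft_force','moment','opening','time_s')})
```

```text
{'tcp_pos': array([ 0.5016, -0.2795,  0.0964]), 'tcp_rot': array([7.327e-01, 6.806e-01, 1.000e-04, 9.000e-04]), 'ft_force': array([-1.2129,  0.4791,  6.3325]), 'moment': array([ 0.1263,  0.1769, -0.0491]), 'opening': np.float64(0.0237), 'time_s': np.float64(3.3667)}
```

Request:
send_rows:
  linear:
    - [0, 0, -0.01]
    - [0, 0, -0.016]
    - [0, 0, -0.016]
    - [0, 0, -0.016]
    - [0, 0, -0.016]
    - [0, 0, -0.016]
    - [0, 0, -0.01]
    - [0, 0, 0]
  twist: [0, 0, 0, 0, 0, 0, 0, 0]
  fingers: [255, 255, 255, 255, 255, 255, 255, 255]

```text
time_s: 4.03
tcp_pos: [0.5019, -0.2796, 0.1977]
tcp_rot: [0.733, 0.681, 0.0, 0.002]
ft_force: [1.0, -0.2, -1.1]
opening: 0.0229
```

Run:
```python
from h import *
s=arm.sense(); print({k:np.round(s[k],4) for k in('tcp_pos','tcp_rot','ft_force','moment','opening','time_s')})
snap('side','s2')
p=cv2.imread('pics/s2.png')
cv2.imwrite('pics/c2.png',cv2.resize(p[180:340,240:400],(600,600),interpolation=cv2.INTER_CUBIC))
```

```text
{'tcp_pos': array([ 0.5019, -0.2796,  0.1977]), 'tcp_rot': array([7.326e-01, 6.807e-01, 2.000e-04, 2.000e-03]), 'ft_force': array([ 0.9866, -0.1996, -1.1413]), 'moment': array([-0.0357,  0.0011, -0.0328]), 'opening': np.float64(0.0229), 'time_s': np.float64(4.0333)}
```

View pics/c2.png

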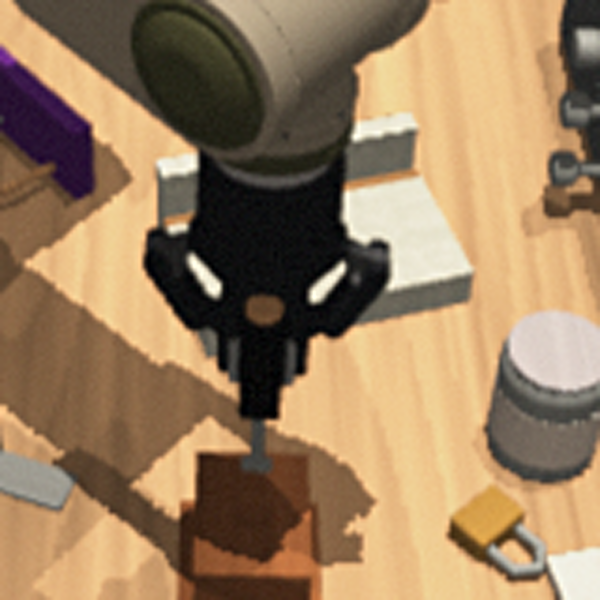

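Request:
send_rows:
  linear:
    - [0.015, 0.002, 0]
    - [0.0269, 0.0036, 0]
    - [0.0269, 0.0036, 0]
    - [0.0269, 0.0036, 0]
    - [0.0269, 0.0036, 0]
    - [0.0269, 0.0036, 0]
    - [0.0269, 0.0036, 0]
    - [0.0269, 0.0036, 0]
  twist: [0, 0, 0, 0, 0, 0, 0, 0]
  fingers: [255, 255, 255, 255, 255, 255, 255, 255]

```text
time_s: 4.75
tcp_pos: [0.5428, -0.0761, 0.1941]
tcp_rot: [0.733, 0.681, -0.0, -0.001]
ft_force: [0.6, -0.4, -1.9]
opening: 0.0232
```

Request:
send_rows:
  linear:
    - [0.0269, 0.0036, 0]
    - [0.0269, 0.0036, 0]
    - [0.0119, 0.0016, 0]
    - [0, 0, 0.01]
    - [0, 0, 0.01]
    - [0, 0, 0.01]
    - [0, 0, 0.01]
    - [0, 0, 0.01]
  twist: [0, 0, 0, -1, -1, -1, -1, -1]
  fingers: [255, 255, 255, 255, 255, 255, 255, 255]

```text
time_s: 5.42
tcp_pos: [0.5563, -0.0133, 0.144]
tcp_rot: [0.566, 0.824, -0.0, -0.001]
ft_force: [-0.2, -1.0, -1.4]
opening: 0.0234
```

Run:
```python
from h import *
s=arm.sense(); print({k:np.round(s[k],4) for k in('tcp_pos','tcp_rot','ft_force','moment','opening','time_s')})
snap('side','s3');snap('top','t3')
p=cv2.imread('pics/s3.png');q=cv2.imread('pics/t3.png')
cv2.imwrite('pics/c3.png',np.hstack([cv2.resize(p[180:280,273:373],(400,400),interpolation=cv2.INTER_CUBIC),cv2.resize(q[120:240,260:380],(400,400))]))
```

```text
{'tcp_pos': array([ 0.5563, -0.0133,  0.144 ]), 'tcp_rot': array([ 5.661e-01,  8.243e-01, -4.000e-04, -9.000e-04]), 'ft_force': array([-0.224 , -0.9519, -1.4269]), 'moment': array([ 0.0402,  0.0183, -0.0108]), 'opening': np.float64(0.0234), 'time_s': np.float64(5.4167)}
```

View pics/c3.png

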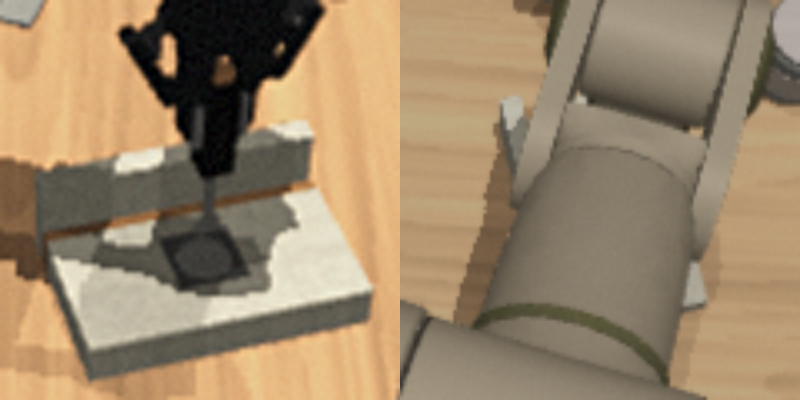

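Run:
```python
from h import *
print(proj('side',[[.5563,-.0133,.0576],[.5563,-.0133,.070],[.5573,-.0144,.0325]]))
p=cv2.imread('pics/s3.png')
c=p[220:260,300:350]; c=np.clip(c.astype(float)*1.5,0,255).astype(np.uint8)
cv2.imwrite('pics/c4.png',cv2.resize(c,(800,640),interpolation=cv2.INTER_CUBIC))
```

```text
[[323.71013573 237.10589019]
 [323.96347456 233.83301488]
 [323.59485953 243.89579906]]
```

View pics/c4.png

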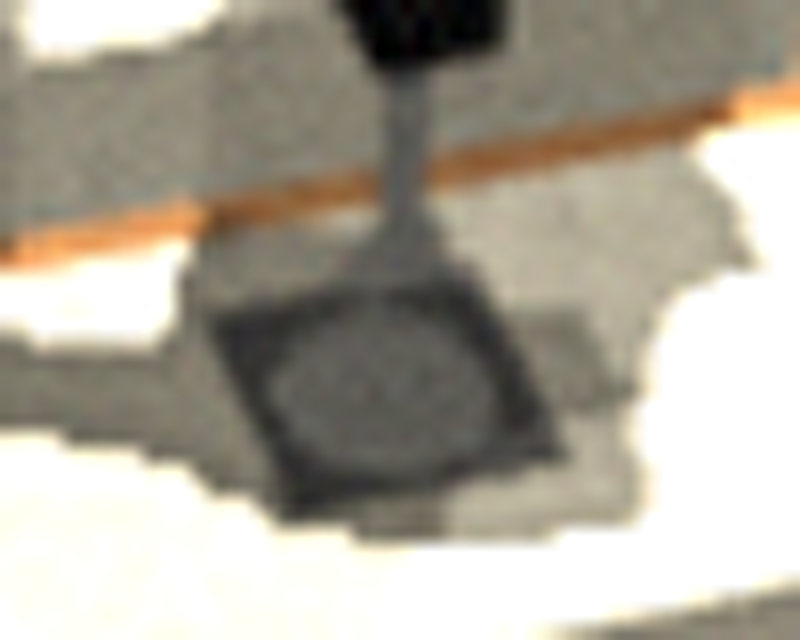

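Request:
send_rows:
  linear:
    - [-0.0008, 0, 0.006]
    - [0, 0, 0.006]
    - [0, 0, 0.006]
    - [0, 0, 0.004]
    - [0, 0, 0]
  twist: [0, 0, 0, 0, 0]
  fingers: [255, 255, 255, 255, 255]

```text
time_s: 5.93
tcp_pos: [0.5568, -0.0142, 0.1224]
tcp_rot: [0.568, 0.823, -0.0, -0.001]
ft_force: [0.1, 0.3, -2.1]
opening: 0.0236
```

```bash
cat > st.py <<'E'
from h import *
s=arm.sense(); print({k:np.round(s[k],4).tolist() for k in('tcp_pos','tcp_rot','ft_force','moment','opening','time_s')}, 'psi',2*np.arctan2(s['tcp_rot'][1],s['tcp_rot'][0]),'j6',s['joints'][5])
E
python3 - <<'E'
import st
from h import *
snap('side','s4')
p=cv2.imread('pics/s4.png')
c=p[220:260,300:350]; c=np.clip(c.astype(float)*1.5,0,255).astype(np.uint8)
cv2.imwrite('pics/c5.png',cv2.resize(c,(800,640),interpolation=cv2.INTER_CUBIC))
x=st.s['tcp_pos']-[0,0,.0864]; print(proj('side',[x,x+[0,0,.02],[.5573,-.0144,.0325]]))
E
```

```text
{'tcp_pos': [0.5568, -0.0142, 0.1224], 'tcp_rot': [0.5682, 0.8229, -0.0003, -0.0008], 'ft_force': [0.142, 0.2879, -2.094], 'moment': [0.0339, 0.0121, -0.0255], 'opening': 0.0236, 'time_s': 5.9333} psi 1.9329533077089112 j6 -0.6002953225186667
[[323.48559938 242.9628473 ]
 [323.88929105 237.77729156]
 [323.59485953 243.89579906]]
```

View pics/c5.png

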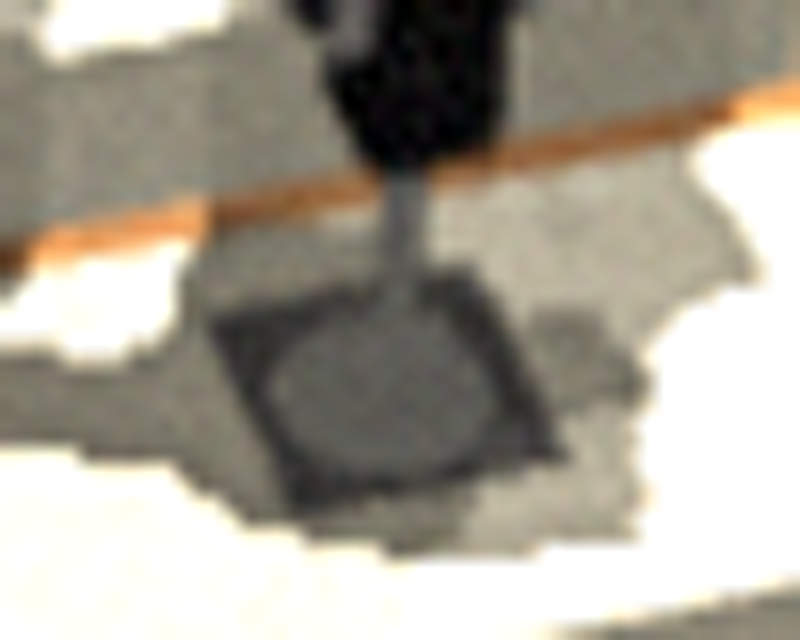

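Request:
send_rows:
  linear:
    - [0.0003, -0.0008, 0.001]
    - [0, 0, 0.001]
    - [0, 0, 0.001]
    - [0, 0, 0.001]
    - [0, 0, 0]
  twist: [0, 0, 0, 0, 0]
  fingers: [255, 255, 255, 255, 255]

```text
time_s: 6.4
tcp_pos: [0.5563, -0.0143, 0.1192]
tcp_rot: [0.568, 0.823, -0.0, -0.0]
ft_force: [-0.1, -1.1, -3.0]
opening: 0.0238
```

```bash
python3 st.py
```

```text
{'tcp_pos': [0.5563, -0.0143, 0.1192], 'tcp_rot': [0.5679, 0.8231, -0.0, -0.0], 'ft_force': [-0.1198, -1.0794, -2.9566], 'moment': [-0.0069, 0.051, 0.0052], 'opening': 0.0238, 'time_s': 6.4} psi 1.933640171715815 j6 -0.6012500762300853
```

Request:
send_rows:
  linear:
    - [0, 0, 0.001]
    - [0, 0, 0.001]
    - [0, 0, 0]
  twist: [0, 0, 0]
  fingers: [255, 255, 255]

```text
time_s: 6.65
tcp_pos: [0.5563, -0.0141, 0.1173]
tcp_rot: [0.568, 0.823, 0.0, -0.0]
ft_force: [-0.0, 0.9, -1.4]
opening: 0.0229
```

```bash
python3 st.py
```

```text
{'tcp_pos': [0.5563, -0.0141, 0.1173], 'tcp_rot': [0.5679, 0.8231, 0.0002, -0.0002], 'ft_force': [-0.0063, 0.9222, -1.4015], 'moment': [0.2519, 0.089, 0.0393], 'opening': 0.0229, 'time_s': 6.65} psi 1.9336119173939108 j6 -0.6013123460506518
```

Request:
send_rows:
  linear:
    - [0, 0, 0.001]
    - [0, 0, 0]
    - [0, 0, 0]
  twist: [0, 0, 0]
  fingers: [255, 255, 255]

```text
time_s: 6.9
tcp_pos: [0.5563, -0.0142, 0.1163]
tcp_rot: [0.568, 0.823, 0.0, -0.0]
ft_force: [0.1, 1.6, -0.1]
opening: 0.0233
```

```bash
python3 st.py
```

```text
{'tcp_pos': [0.5563, -0.0142, 0.1163], 'tcp_rot': [0.5679, 0.8231, 0.0001, -0.0002], 'ft_force': [0.0685, 1.6158, -0.1117], 'moment': [0.4678, 0.1648, 0.0178], 'opening': 0.0233, 'time_s': 6.9} psi 1.9337137029387037 j6 -0.6013527615355446
```

Request:
send_rows:
  linear:
    - [0.0005, 0, 0]
    - [0, 0, 0]
  twist: [0, 0]
  fingers: [255, 255]

```text
time_s: 7.07
tcp_pos: [0.5562, -0.0139, 0.1163]
tcp_rot: [0.568, 0.823, -0.0, 0.0]
ft_force: [-0.6, -0.2, -0.6]
opening: 0.0234
```

```bash
python3 st.py
```

```text
{'tcp_pos': [0.5562, -0.0139, 0.1163], 'tcp_rot': [0.5679, 0.8231, -0.0001, 0.0002], 'ft_force': [-0.6394, -0.1917, -0.589], 'moment': [0.1678, -0.0025, 0.0291], 'opening': 0.0234, 'time_s': 7.0667} psi 1.9337136511709365 j6 -0.6004667814910789
```

Request:
send_rows:
  linear:
    - [0.0003, 0, 0]
    - [0, 0, 0.001]
    - [0, 0, 0]
  twist: [0, 0, 0]
  fingers: [255, 255, 255]

```text
time_s: 7.32
tcp_pos: [0.5563, -0.0138, 0.116]
tcp_rot: [0.568, 0.823, -0.0, 0.001]
ft_force: [-1.5, 0.4, 5.7]
opening: 0.0235
```

```bash
python3 st.py
```

```text
{'tcp_pos': [0.5563, -0.0138, 0.116], 'tcp_rot': [0.5679, 0.8231, -0.0, 0.0006], 'ft_force': [-1.5376, 0.367, 5.7211], 'moment': [-0.0198, 0.358, 0.0328], 'opening': 0.0235, 'time_s': 7.3167} psi 1.9337133042241674 j6 -0.6000622700879993
```

Request:
send_rows:
  linear:
    - [0, -0.0008, 0]
    - [0, 0, 0]
  twist: [0, 0]
  fingers: [255, 255]

```text
time_s: 7.48
tcp_pos: [0.5559, -0.0139, 0.116]
tcp_rot: [0.568, 0.823, 0.001, 0.001]
ft_force: [0.6, 1.1, 6.1]
opening: 0.0233
```

```bash
python3 st.py
```

```text
{'tcp_pos': [0.5559, -0.0139, 0.116], 'tcp_rot': [0.5679, 0.8231, 0.0005, 0.001], 'ft_force': [0.5774, 1.0729, 6.1088], 'moment': [0.2173, -0.0612, -0.0398], 'opening': 0.0233, 'time_s': 7.4833} psi 1.9335863331392966 j6 -0.6009804433691193
```

Request:
send_rows:
  linear:
    - [0.0004, -0.0006, 0]
    - [0, 0, 0]
  twist: [0, 0]
  fingers: [255, 255]

```text
time_s: 7.65
tcp_pos: [0.5555, -0.0138, 0.116]
tcp_rot: [0.568, 0.823, 0.001, 0.001]
ft_force: [1.7, 0.2, 6.0]
opening: 0.023
```

```bash
python3 st.py
```

```text
{'tcp_pos': [0.5555, -0.0138, 0.116], 'tcp_rot': [0.5679, 0.8231, 0.0007, 0.0014], 'ft_force': [1.6996, 0.2158, 6.0028], 'moment': [0.1858, -0.5592, 0.0205], 'opening': 0.023, 'time_s': 7.65} psi 1.9336852765981987 j6 -0.600967783806808
```

Request:
send_rows:
  linear:
    - [0, 0, -0.0015]
    - [0.0009, 0.0006, 0]
    - [0, 0, 0]
  twist: [0, 0, 0]
  fingers: [255, 255, 255]

```text
time_s: 7.9
tcp_pos: [0.5544, -0.0125, 0.1163]
tcp_rot: [0.568, 0.823, -0.0, -0.001]
ft_force: [0.2, -0.9, -1.1]
opening: 0.0234
```

```bash
python3 st.py
```

```text
{'tcp_pos': [0.5544, -0.0125, 0.1163], 'tcp_rot': [0.5679, 0.8231, -0.0004, -0.0008], 'ft_force': [0.1984, -0.8803, -1.1214], 'moment': [-0.004, -0.0212, -0.033], 'opening': 0.0234, 'time_s': 7.9} psi 1.9337514497182857 j6 -0.5987832652670929
```

Request:
send_rows:
  linear:
    - [0, 0, 0.001]
    - [0, 0, 0.001]
    - [0, 0, 0]
  twist: [0, 0, 0]
  fingers: [255, 255, 255]

```text
time_s: 8.15
tcp_pos: [0.5549, -0.0125, 0.1144]
tcp_rot: [0.568, 0.823, 0.0, -0.0]
ft_force: [1.2, 0.2, -2.2]
opening: 0.0235
```

```bash
python3 st.py
```

```text
{'tcp_pos': [0.5549, -0.0125, 0.1144], 'tcp_rot': [0.5679, 0.8231, 0.0001, -0.0001], 'ft_force': [1.2073, 0.1891, -2.1676], 'moment': [0.1333, -0.2938, -0.0129], 'opening': 0.0235, 'time_s': 8.15} psi 1.9336517452311608 j6 -0.5989746762429203
```

Request:
send_rows:
  linear:
    - [0, 0.0005, 0]
    - [0, 0, 0.001]
    - [0, 0, 0.0005]
    - [0, 0, 0]
  twist: [0, 0, 0, 0]
  fingers: [255, 255, 255, 255]

```text
time_s: 8.48
tcp_pos: [0.5552, -0.0124, 0.1131]
tcp_rot: [0.568, 0.823, -0.0, -0.0]
ft_force: [0.1, -0.3, -1.3]
opening: 0.0234
```

```bash
python3 st.py
```

```text
{'tcp_pos': [0.5552, -0.0124, 0.1131], 'tcp_rot': [0.5679, 0.8231, -0.0001, -0.0003], 'ft_force': [0.0539, -0.2526, -1.3107], 'moment': [0.0167, -0.0358, -0.0603], 'opening': 0.0234, 'time_s': 8.4833} psi 1.9336661105805484 j6 -0.5984366431528914
```

Request:
send_rows:
  linear:
    - [0, 0, 0]
    - [0, 0, 0]
    - [0, 0, 0]
    - [0, 0, 0]
    - [0, 0, 0]
  twist: [0.5, 0.5, 0.5, 0.5, 0]
  fingers: [255, 255, 255, 255, 255]

```text
time_s: 8.9
tcp_pos: [0.5554, -0.0125, 0.1133]
tcp_rot: [0.638, 0.77, -0.0, 0.0]
ft_force: [0.9, 0.4, -2.5]
opening: 0.0236
```

```bash
cat >> st.py <<'E'
print('effort6',s['effort'][5])
E
python3 st.py
```

```text
{'tcp_pos': [0.5554, -0.0125, 0.1133], 'tcp_rot': [0.638, 0.77, -0.0001, 0.0001], 'ft_force': [0.9201, 0.4295, -2.4504], 'moment': [-0.1475, -0.1469, 0.0933], 'opening': 0.0236, 'time_s': 8.9} psi 1.757799594459376 j6 -0.4225312590414457
effort6 0.7079381123185158
```

Request:
send_rows:
  linear:
    - [0, 0, 0]
    - [0, 0, 0]
    - [0, 0, 0]
    - [0, 0, 0]
  twist: [0.4, 0.4, 0.4, 0]
  fingers: [255, 255, 255, 255]

```text
time_s: 9.23
tcp_pos: [0.5554, -0.0125, 0.1133]
tcp_rot: [0.677, 0.736, 0.0, 0.0]
ft_force: [1.2, -0.2, -2.8]
opening: 0.0236
```

```bash
python3 st.py
```

```text
{'tcp_pos': [0.5554, -0.0125, 0.1133], 'tcp_rot': [0.6769, 0.7361, 0.0001, 0.0001], 'ft_force': [1.1897, -0.1612, -2.7609], 'moment': [-0.0169, -0.3454, 0.0371], 'opening': 0.0236, 'time_s': 9.2333} psi 1.6544940426901216 j6 -0.31928509984087766
effort6 0.5311073921620846
```

```bash
cat > av.py <<'E'
from h import *
import sys
def av(k=8,cam='side',save=None):
    R=[]
    for i in range(k):
        if save and i==0: snap(cam,save)
        else: imaging.snapshot(cam)
        s=arm.sense(); R.append(np.r_[s['ft_force'],s['moment'],s['effort'][5]])
    R=np.array(R)
    print('t',round(s['time_s'],2),'F',R[:,:3].mean(0).round(2),'M',R[:,3:6].mean(0).round(3),'sd',R[:,5].std().round(3),'e6',R[:,6].mean().round(3),'tcp',s['tcp_pos'].round(4),'psi',round(2*np.arctan2(s['tcp_rot'][1],s['tcp_rot'][0]),4))
av(int(sys.argv[1]) if len(sys.argv)>1 else 6,save=sys.argv[2] if len(sys.argv)>2 else None)
E
python3 av.py 8 s5
python3 - <<'E'
import cv2
p=cv2.imread('pics/s5.png')[205:285,275:375]
cv2.imwrite('pics/c6.png',cv2.resize(p,(750,600),interpolation=cv2.INTER_CUBIC))
E
```

```text
t 9.63 F [ 1.36  0.03 -2.99] M [ 0.01  -0.333  0.051] sd 0.025 e6 0.072 tcp [ 0.5554 -0.0124  0.1133] psi 1.6549
```

View pics/c6.png

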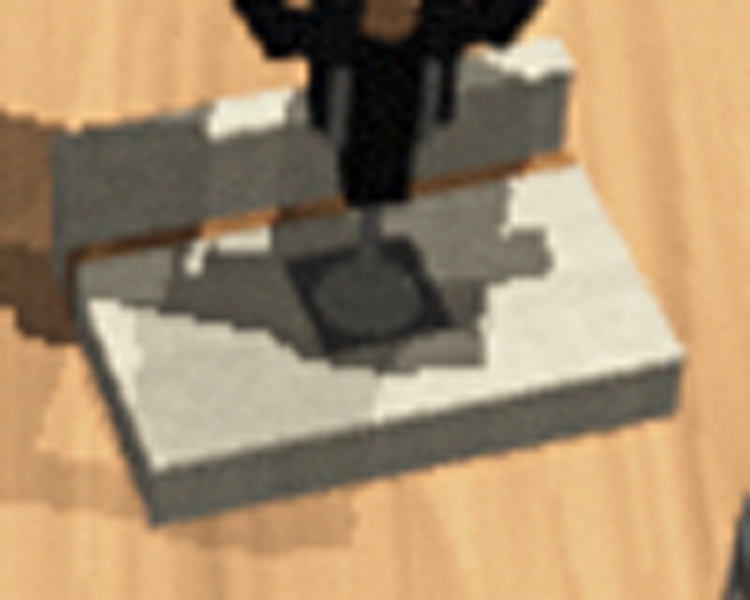

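Request:
send_rows:
  linear:
    - [0, 0.0005, 0]
    - [0, 0, 0]
    - [0, 0, 0]
    - [0, 0, 0]
  twist: [0.5, 0.5, 0.5, 0]
  fingers: [255, 255, 255, 255]

```text
time_s: 9.97
tcp_pos: [0.5557, -0.0124, 0.1133]
tcp_rot: [0.724, 0.69, -0.0, -0.0]
ft_force: [1.4, -0.2, -2.0]
opening: 0.023
```

```bash
python3 av.py 5
```

```text
t 10.22 F [ 0.49 -0.04 -2.49] M [ 0.028 -0.124  0.032] sd 0.025 e6 0.11 tcp [ 0.5557 -0.0124  0.1133] psi 1.5244
```

Request:
send_rows:
  linear:
    - [0, 0.0002, 0]
    - [0, 0, 0]
    - [0, 0, 0]
    - [0, 0, 0]
  twist: [0.4, 0.4, 0.4, 0]
  fingers: [255, 255, 255, 255]

```text
time_s: 10.55
tcp_pos: [0.5559, -0.0124, 0.1133]
tcp_rot: [0.759, 0.651, -0.0, -0.0]
ft_force: [-0.2, -0.2, -3.0]
opening: 0.0237
```

```bash
python3 av.py 5
```

```text
t 10.8 F [ 0.2   0.36 -2.4 ] M [ 0.064 -0.038  0.047] sd 0.024 e6 0.123 tcp [ 0.5559 -0.0124  0.1133] psi 1.4197
```

Request:
send_rows:
  linear:
    - [0, 0, 0]
    - [0, 0, 0]
  twist: [0.5, 0]
  fingers: [255, 255]

```text
time_s: 10.97
tcp_pos: [0.556, -0.0124, 0.1133]
tcp_rot: [0.773, 0.634, -0.0, -0.0]
ft_force: [-0.2, -0.3, -1.8]
opening: 0.0233
```

```bash
python3 av.py 4 s6
python3 - <<'E'
import cv2,numpy as np
p=[cv2.resize(cv2.imread(f'pics/{f}.png')[205:285,275:375],(400,320),interpolation=cv2.INTER_CUBIC) for f in('s5','s6')]
cv2.imwrite('pics/c7.png',np.hstack(p))
E
```

```text
t 11.17 F [ 0.07 -0.3  -2.55] M [ 0.049 -0.013  0.097] sd 0.02 e6 0.223 tcp [ 0.556  -0.0124  0.1133] psi 1.3763
```

View pics/c7.png

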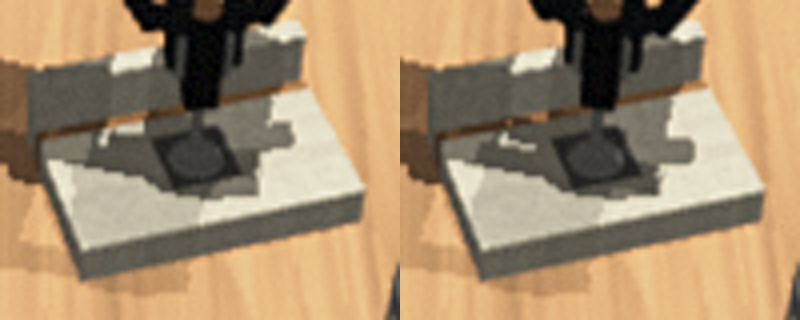

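Request:
send_rows:
  linear:
    - [0, 0, 0]
    - [0, 0, 0]
  twist: [0.5, 0]
  fingers: [255, 255]

```text
time_s: 11.33
tcp_pos: [0.556, -0.0124, 0.1133]
tcp_rot: [0.787, 0.617, -0.0, -0.0]
ft_force: [-0.8, 0.6, -2.3]
opening: 0.0235
```

```bash
python3 av.py 4 s7
```

```text
t 11.53 F [-0.06  0.66 -2.58] M [ 0.076 -0.041  0.119] sd 0.016 e6 0.197 tcp [ 0.556  -0.0124  0.1133] psi 1.3326
```

Request:
send_rows:
  linear:
    - [0, 0, 0]
    - [0, 0, 0]
  twist: [0.5, 0]
  fingers: [255, 255]

```text
time_s: 11.7
tcp_pos: [0.5561, -0.0124, 0.1133]
tcp_rot: [0.8, 0.6, 0.0, 0.0]
ft_force: [0.9, 0.5, -2.4]
opening: 0.0235
```

```bash
python3 av.py 4 s8
```

```text
t 11.9 F [ 0.26  0.45 -3.22] M [ 0.131 -0.128  0.111] sd 0.029 e6 0.207 tcp [ 0.5561 -0.0124  0.1133] psi 1.289
```

```bash
cat > pan.py <<'E'
import cv2,numpy as np,sys
def sh(a,b,r):
    A=cv2.cvtColor(cv2.imread(f'pics/{a}.png'),6).astype(np.float32);B=cv2.cvtColor(cv2.imread(f'pics/{b}.png'),6).astype(np.float32)
    y0,y1,x0,x1=r; A=A[y0:y1,x0:x1]
    R=cv2.matchTemplate(B[y0-4:y1+4,x0-4:x1+4],A,cv2.TM_CCOEFF_NORMED); _,m,_,l=cv2.minMaxLoc(R)
    W=np.eye(2,3,dtype=np.float32)
    try:
        _,W=cv2.findTransformECC(A,B[y0:y1,x0:x1],W,cv2.MOTION_TRANSLATION,(3,100,1e-5))
    except Exception as e: return m,l,'x'
    return round(m,3),(l[0]-4,l[1]-4),W[:,2].round(2)
for f in sys.argv[2:]:
    print(f,'panelR',sh(sys.argv[1],f,(203,222,336,358)),'panelL',sh(sys.argv[1],f,(215,232,278,300)),'boardR',sh(sys.argv[1],f,(240,265,345,372)))
E
python3 pan.py s5 s6 s7 s8
python3 - <<'E'
from h import *
c,s=np.cos(.28),np.sin(.28)
p=np.array([.53,.05,.07]); print(proj('side',[p,p+[s*.003,-c*.003,0]]))
E
```

```text
s6 panelR (0.902, (0, 2), array([0.96, 1.44], dtype=float32)) panelL (0.999, (0, 0), array([-0.03,  0.  ], dtype=float32)) boardR (0.956, (0, 0), array([0.4 , 0.06], dtype=float32))
s7 panelR (0.882, (0, 2), array([0.95, 1.69], dtype=float32)) panelL (0.998, (0, 0), array([0.11, 0.06], dtype=float32)) boardR (0.944, (0, 0), array([ 0.9 , -0.08], dtype=float32))
s8 panelR (0.862, (1, 2), array([1.06, 1.83], dtype=float32)) panelL (0.998, (0, 0), array([0.23, 0.06], dtype=float32)) boardR (0.944, (0, 0), array([ 0.83, -0.06], dtype=float32))
[[313.19603472 217.8993771 ]
 [313.53759811 218.60038992]]
```

Request:
send_rows:
  linear:
    - [0, 0.0001, 0]
    - [0, 0, 0]
  twist: [0.5, 0]
  fingers: [255, 255]

```text
time_s: 12.07
tcp_pos: [0.5561, -0.0124, 0.1133]
tcp_rot: [0.813, 0.582, 0.0, -0.0]
ft_force: [0.2, 1.4, -3.5]
opening: 0.0234
```

```bash
python3 av.py 4 s9;python3 pan.py s6 s7 s8 s9
```

```text
t 12.27 F [ 0.18  0.53 -3.34] M [ 0.176 -0.114  0.145] sd 0.041 e6 0.218 tcp [ 0.5561 -0.0124  0.1133] psi 1.2454
s7 panelR (0.993, (0, 0), array([0.1 , 0.13], dtype=float32)) panelL (0.998, (0, 0), array([0.13, 0.05], dtype=float32)) boardR (0.992, (0, 0), array([-0.01,  0.07], dtype=float32))
s8 panelR (0.974, (0, 0), array([0.21, 0.31], dtype=float32)) panelL (0.998, (0, 0), array([0.24, 0.06], dtype=float32)) boardR (0.99, (0, 0), array([-0.08,  0.09], dtype=float32))
s9 panelR (0.966, (0, 1), array([0.26, 0.48], dtype=float32)) panelL (0.995, (0, 0), array([0.52, 0.2 ], dtype=float32)) boardR (0.968, (0, 0), array([-0.16,  0.18], dtype=float32))
```

Request:
send_rows:
  linear:
    - [0, 0, 0]
    - [0, 0, 0]
  twist: [0.4, 0]
  fingers: [255, 255]

```text
time_s: 12.43
tcp_pos: [0.5562, -0.0124, 0.1133]
tcp_rot: [0.823, 0.568, 0.0, 0.0]
ft_force: [-0.4, 0.6, -3.9]
opening: 0.0235
```

```bash
python3 av.py 4 s10;python3 pan.py s6 s10
```

```text
t 12.63 F [ 0.91  0.69 -3.33] M [ 0.166 -0.117  0.161] sd 0.025 e6 0.233 tcp [ 0.5561 -0.0124  0.1133] psi 1.2105
s10 panelR (0.958, (0, 1), array([0.27, 0.64], dtype=float32)) panelL (0.995, (0, 0), array([0.22, 0.24], dtype=float32)) boardR (0.96, (0, 0), array([-0.17,  0.22], dtype=float32))
```

Request:
send_rows:
  linear:
    - [0, 0, 0]
    - [0, 0, 0]
  twist: [0.3, 0]
  fingers: [255, 255]

```text
time_s: 12.8
tcp_pos: [0.5562, -0.0124, 0.1133]
tcp_rot: [0.83, 0.558, 0.0, 0.0]
ft_force: [0.6, 1.1, -3.3]
opening: 0.0235
```

```bash
python3 av.py 8 s11;python3 pan.py s6 s11
```

```text
t 13.2 F [ 1.1   0.96 -3.33] M [ 0.198 -0.226  0.158] sd 0.039 e6 0.187 tcp [ 0.5562 -0.0124  0.1133] psi 1.1835
s11 panelR (0.954, (0, 1), array([0.28, 0.73], dtype=float32)) panelL (0.995, (0, 0), array([0.48, 0.18], dtype=float32)) boardR (0.956, (0, 0), array([-0.29,  0.26], dtype=float32))
```

Request:
send_rows:
  linear:
    - [0, 0, 0]
    - [0, 0, 0]
  twist: [0.3, 0]
  fingers: [255, 255]

```text
time_s: 13.37
tcp_pos: [0.5562, -0.0124, 0.1133]
tcp_rot: [0.837, 0.546, 0.0, 0.0]
ft_force: [1.6, -0.0, -5.2]
opening: 0.0237
```

```bash
python3 av.py 8 s12;python3 pan.py s6 s12
```

```text
t 13.77 F [ 1.1   1.02 -3.71] M [ 0.211 -0.288  0.16 ] sd 0.033 e6 0.192 tcp [ 0.5562 -0.0125  0.1133] psi 1.1572
s12 panelR (0.943, (0, 1), array([0.3, 0.8], dtype=float32)) panelL (0.993, (0, 0), array([0.6 , 0.23], dtype=float32)) boardR (0.953, (0, 0), array([-0.34,  0.28], dtype=float32))
```

Request:
send_rows:
  linear:
    - [0.0003, 0.0003, 0]
    - [0, 0, 0]
  twist: [0.3, 0]
  fingers: [255, 255]

```text
time_s: 13.93
tcp_pos: [0.5564, -0.0124, 0.1133]
tcp_rot: [0.845, 0.535, -0.0, -0.0]
ft_force: [0.4, 0.5, -2.8]
opening: 0.0234
```

```bash
python3 av.py 6 s13;python3 pan.py s6 s13
```

```text
t 14.23 F [-0.17  0.12 -3.14] M [0.076 0.046 0.159] sd 0.02 e6 0.205 tcp [ 0.5564 -0.0123  0.1133] psi 1.1312
s13 panelR (0.921, (0, 1), array([0.4, 0.9], dtype=float32)) panelL (0.993, (0, 0), array([0.67, 0.25], dtype=float32)) boardR (0.946, (0, 0), array([-0.17,  0.23], dtype=float32))
```

Request:
send_rows:
  linear:
    - [0, 0, 0]
    - [0, 0, 0]
  twist: [0.3, 0]
  fingers: [255, 255]

```text
time_s: 14.4
tcp_pos: [0.5564, -0.0123, 0.1133]
tcp_rot: [0.851, 0.524, -0.0, -0.0]
ft_force: [-0.7, -0.1, -4.4]
opening: 0.0232
```

```bash
python3 av.py 6 s14;python3 pan.py s6 s14
```

```text
t 14.7 F [-0.66  0.1  -3.28] M [0.038 0.128 0.178] sd 0.028 e6 0.202 tcp [ 0.5564 -0.0123  0.1133] psi 1.1051
s14 panelR (0.919, (0, 1), array([0.39, 0.89], dtype=float32)) panelL (0.994, (0, 0), array([0.59, 0.23], dtype=float32)) boardR (0.943, (0, 0), array([-0.28,  0.25], dtype=float32))
```

Request:
send_rows:
  linear:
    - [0, 0, 0]
    - [0, 0, 0]
  twist: [0.2, 0]
  fingers: [255, 255]

```text
time_s: 14.87
tcp_pos: [0.5565, -0.0123, 0.1133]
tcp_rot: [0.856, 0.517, -0.0, -0.0]
ft_force: [-0.6, -0.3, -3.8]
opening: 0.0233
```

```bash
python3 av.py 6 s15
```

```text
t 15.17 F [-1.07  0.23 -2.84] M [0.022 0.175 0.172] sd 0.034 e6 0.196 tcp [ 0.5565 -0.0123  0.1133] psi 1.0872
```

Request:
send_rows:
  linear:
    - [0, 0, 0]
    - [0, 0, 0]
  twist: [0.2, 0]
  fingers: [255, 255]

```text
time_s: 15.33
tcp_pos: [0.5565, -0.0123, 0.1133]
tcp_rot: [0.861, 0.509, -0.0, -0.0]
ft_force: [-1.3, 0.7, -3.0]
opening: 0.0232
```

```bash
python3 av.py 6 s16; python3 pan.py s6 s16
```

```text
t 15.63 F [-0.81  0.26 -3.15] M [0.002 0.211 0.18 ] sd 0.022 e6 0.198 tcp [ 0.5565 -0.0123  0.1133] psi 1.0698
s16 panelR (0.909, (0, 1), array([0.34, 0.94], dtype=float32)) panelL (0.99, (0, 0), array([0.77, 0.32], dtype=float32)) boardR (0.931, (0, 0), array([-0.21,  0.19], dtype=float32))
```

Request:
send_rows:
  linear:
    - [0, -0.0002, 0]
    - [0, 0, 0]
  twist: [0.2, 0]
  fingers: [255, 255]

```text
time_s: 15.8
tcp_pos: [0.5565, -0.0122, 0.1133]
tcp_rot: [0.865, 0.502, 0.0, 0.0]
ft_force: [-1.0, 0.8, -4.4]
opening: 0.0235
```

```bash
python3 av.py 6 s17
```

```text
t 16.1 F [ 0.19  0.06 -3.68] M [-0.073  0.021  0.179] sd 0.04 e6 0.202 tcp [ 0.5565 -0.0123  0.1133] psi 1.0523
```

Request:
send_rows:
  linear:
    - [0, 0, 0]
    - [0, 0, 0]
  twist: [0.2, 0]
  fingers: [255, 255]

```text
time_s: 16.27
tcp_pos: [0.5565, -0.0122, 0.1133]
tcp_rot: [0.869, 0.494, 0.0, 0.0]
ft_force: [0.1, -0.4, -4.1]
opening: 0.0231
```

```bash
python3 av.py 6 s18; python3 pan.py s6 s18
```

```text
t 16.57 F [ 0.13 -0.42 -4.3 ] M [-0.079 -0.11   0.17 ] sd 0.022 e6 0.205 tcp [ 0.5565 -0.0122  0.1133] psi 1.0349
s18 panelR (0.89, (0, 1), array([0.3 , 0.96], dtype=float32)) panelL (0.99, (0, 0), array([0.68, 0.32], dtype=float32)) boardR (0.928, (0, 0), array([-0.13,  0.18], dtype=float32))
```

Request:
send_rows:
  linear:
    - [0, 0, 0]
    - [0, 0, 0]
  twist: [0.2, 0]
  fingers: [255, 255]

```text
time_s: 16.73
tcp_pos: [0.5564, -0.0122, 0.1133]
tcp_rot: [0.874, 0.486, 0.0, 0.0]
ft_force: [0.7, 0.2, -3.8]
opening: 0.0235
```

```bash
python3 av.py 6 s19
```

```text
t 17.03 F [ 0.73 -0.36 -4.17] M [-0.113 -0.228  0.168] sd 0.02 e6 0.206 tcp [ 0.5564 -0.0122  0.1133] psi 1.0174
```

Request:
send_rows:
  linear:
    - [0, 0, 0]
    - [0, 0, 0]
  twist: [0.2, 0]
  fingers: [255, 255]

```text
time_s: 17.2
tcp_pos: [0.5564, -0.0122, 0.1134]
tcp_rot: [0.878, 0.479, 0.0, 0.0]
ft_force: [0.8, -0.6, -5.0]
opening: 0.0236
```

```bash
python3 av.py 6 s20; python3 pan.py s6 s20
```

```text
t 17.5 F [ 1.28 -0.63 -4.73] M [-0.131 -0.312  0.189] sd 0.033 e6 0.207 tcp [ 0.5564 -0.0122  0.1133] psi 1.0
s20 panelR (0.879, (0, 1), array([0.25, 0.89], dtype=float32)) panelL (0.99, (0, 0), array([0.6, 0.3], dtype=float32)) boardR (0.924, (0, 0), array([-0.06,  0.14], dtype=float32))
```

View picture.

Run:
```python
import cv2,numpy as np
p=[cv2.resize(cv2.imread(f'pics/{f}.png')[200:264,290:360],(400,366),interpolation=cv2.INTER_CUBIC) for f in('s5','s20')]
cv2.imwrite('pics/c8.png',np.hstack(p))
```

```text
(no output)
```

View pics/c8.png

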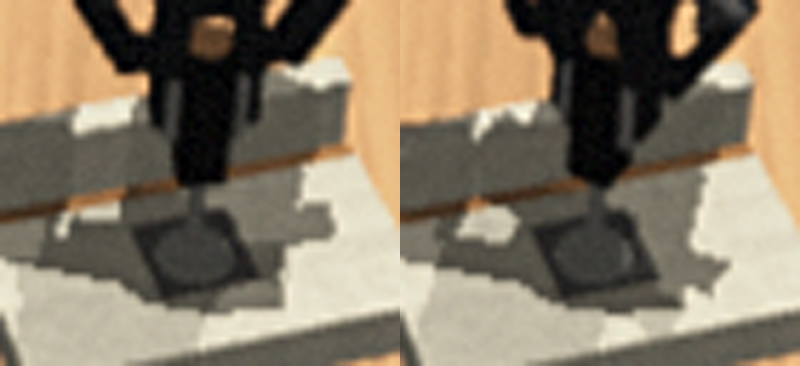

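Request:
send_rows:
  linear:
    - [0, 0.0004, 0]
    - [0, 0, 0]
  twist: [0.2, 0]
  fingers: [255, 255]

```text
time_s: 17.67
tcp_pos: [0.5566, -0.0123, 0.1133]
tcp_rot: [0.882, 0.471, -0.0, -0.0]
ft_force: [0.5, 0.3, -3.1]
opening: 0.0233
```

```bash
python3 av.py 6 s21
```

```text
t 17.97 F [ 0.14  0.28 -3.17] M [ 0.052 -0.021  0.193] sd 0.025 e6 0.217 tcp [ 0.5566 -0.0123  0.1133] psi 0.9825
```

Request:
send_rows:
  linear:
    - [0, 0, 0]
    - [0, 0, 0]
  twist: [0.2, 0]
  fingers: [255, 255]

```text
time_s: 18.13
tcp_pos: [0.5566, -0.0124, 0.1133]
tcp_rot: [0.886, 0.463, -0.0, -0.0]
ft_force: [-0.7, -0.6, -2.6]
opening: 0.0232
```

```bash
python3 av.py 6 s22; python3 pan.py s6 s22; python3 pan.py s16 s18 s20 s22
```

```text
t 18.43 F [-0.23  0.2  -3.39] M [0.14  0.101 0.199] sd 0.041 e6 0.218 tcp [ 0.5566 -0.0124  0.1133] psi 0.9651
s22 panelR (0.883, (0, 1), array([0.22, 0.95], dtype=float32)) panelL (0.987, (0, 0), array([0.59, 0.39], dtype=float32)) boardR (0.918, (0, 0), array([-0.05,  0.11], dtype=float32))
s18 panelR (0.994, (0, 0), array([-0.15,  0.13], dtype=float32)) panelL (0.999, (0, 0), array([-0.04,  0.02], dtype=float32)) boardR (0.998, (0, 0), array([0.01, 0.02], dtype=float32))
s20 panelR (0.982, (0, 0), array([-0.34,  0.27], dtype=float32)) panelL (0.998, (0, 0), array([-0.04, -0.03], dtype=float32)) boardR (0.994, (0, 0), array([-0.06,  0.04], dtype=float32))
s22 panelR (0.974, (0, 0), array([-0.44,  0.34], dtype=float32)) panelL (0.998, (0, 0), array([0.13, 0.02], dtype=float32)) boardR (0.991, (0, 0), array([-0.07,  0.04], dtype=float32))
```

```bash
cat > pd.py <<'E'
from h import *
import sys
c,s=np.cos(.28),np.sin(.28)
for f in sys.argv[1:]:
    d=np.load(f'pics/{f}.npz')['d']; W=world('side',d)
    yb=-(W[...,0]-.557)*s+(W[...,1]+.014)*c; xb=(W[...,0]-.557)*c+(W[...,1]+.014)*s; z=W[...,2]
    o=[]
    for a,b in((-.095,-.04),(.05,.095)):
        m=(xb>a)&(xb<b)&(z>.042)&(z<.062)&(yb>.045)&(yb<.075); o+=[np.median(yb[m])*1e3,m.sum(),np.mean(yb[m])*1e3]
    m=(abs(xb)<.09)&(z>.02)&(z<.04)&(yb>-.05)&(yb<.04); 
    print(f,np.round(o,2),'boardtop z',round(float(np.mean(z[m])*1e3),2))
E
python3 pd.py side0 s5 s6 s7 s8 s9 s10 s11 s12 s13 s14 s15 s16 s17 s18 s19 s20 s21 s22
```

```text
side0 [58.74 99.   58.56 57.99 72.   58.04] boardtop z 32.9
s5 [58.76 95.   58.66 58.06 74.   58.  ] boardtop z 32.87
s6 [57.98 97.   58.07 57.57 73.   57.92] boardtop z 32.93
s7 [58.06 91.   58.14 57.68 72.   57.65] boardtop z 32.91
s8 [57.78 97.   57.5  57.5  77.   57.47] boardtop z 32.89
s9 [ 56.89 100.    56.87  56.94  72.    56.85] boardtop z 32.84
s10 [56.69 97.   56.75 56.94 71.   57.14] boardtop z 32.87
s11 [56.44 99.   56.62 56.57 77.   56.89] boardtop z 32.86
s12 [ 56.83 101.    56.81  56.8   71.    56.87] boardtop z 32.82
s13 [56.01 93.   56.07 56.4  73.   56.58] boardtop z 32.82
s14 [56.06 97.   56.2  55.8  72.   55.92] boardtop z 32.87
s15 [55.68 92.   55.7  55.61 79.   55.81] boardtop z 32.82
s16 [55.2  96.   55.36 55.78 71.   55.78] boardtop z 32.88
s17 [ 55.65 104.    55.68  55.78  76.    55.73] boardtop z 32.83
s18 [55.44 98.   55.3  55.68 73.   55.46] boardtop z 32.86
s19 [54.87 99.   55.18 55.16 69.   55.17] boardtop z 32.8
s20 [55.29 96.   55.4  55.17 75.   55.05] boardtop z 32.81
s21 [55.19 95.   55.08 55.06 75.   55.03] boardtop z 32.86
s22 [ 54.99 103.    54.74  54.52  72.    54.71] boardtop z 32.95
```

Request:
send_rows:
  linear:
    - [0, 0, 0]
    - [0, 0, 0]
  twist: [0.2, 0]
  fingers: [255, 255]

```text
time_s: 18.6
tcp_pos: [0.5566, -0.0124, 0.1133]
tcp_rot: [0.89, 0.456, -0.0, -0.0]
ft_force: [-1.0, 0.2, -3.4]
opening: 0.0231
```

```bash
python3 av.py 6 s23; python3 pd.py s23
```

```text
t 18.9 F [-0.51  0.54 -3.13] M [0.181 0.163 0.199] sd 0.037 e6 0.226 tcp [ 0.5567 -0.0124  0.1133] psi 0.9476
s23 [55.03 91.   55.03 54.52 73.   54.43] boardtop z 32.79
```

Request:
send_rows:
  linear:
    - [0, 0, 0]
    - [0, 0, 0]
  twist: [0.2, 0]
  fingers: [255, 255]

```text
time_s: 19.07
tcp_pos: [0.5567, -0.0124, 0.1133]
tcp_rot: [0.894, 0.448, -0.0, -0.0]
ft_force: [-0.2, 1.3, -3.0]
opening: 0.0234
```

```bash
python3 av.py 6 s24; python3 pd.py s24
```

```text
t 19.37 F [-1.1   0.67 -3.14] M [0.184 0.189 0.216] sd 0.022 e6 0.235 tcp [ 0.5567 -0.0124  0.1133] psi 0.9301
s24 [54.68 99.   54.65 54.44 69.   54.54] boardtop z 32.89
```

Request:
send_rows:
  linear:
    - [0, -0.0003, 0]
    - [0, 0, 0]
  twist: [0.2, 0]
  fingers: [255, 255]

```text
time_s: 19.53
tcp_pos: [0.5566, -0.0123, 0.1133]
tcp_rot: [0.898, 0.44, 0.0, 0.0]
ft_force: [0.1, 0.3, -3.1]
opening: 0.0233
```

```bash
python3 av.py 10 s25; python3 pd.py s25
```

```text
t 20.03 F [ 0.41 -0.18 -4.37] M [ 0.002 -0.103  0.23 ] sd 0.027 e6 0.236 tcp [ 0.5566 -0.0123  0.1133] psi 0.9127
s25 [ 55.01 103.    55.21  54.34  72.    54.34] boardtop z 32.81
```

Request:
send_rows:
  linear:
    - [0, 0, 0]
    - [0, 0, 0]
  twist: [0.2, 0]
  fingers: [255, 255]

```text
time_s: 20.2
tcp_pos: [0.5566, -0.0123, 0.1133]
tcp_rot: [0.902, 0.432, 0.0, 0.0]
ft_force: [1.4, 0.4, -4.1]
opening: 0.0234
```

```bash
python3 av.py 10 s26; python3 pd.py s26
```

```text
t 20.7 F [ 1.14 -0.27 -4.67] M [-0.075 -0.291  0.23 ] sd 0.018 e6 0.251 tcp [ 0.5565 -0.0122  0.1133] psi 0.8953
s26 [54.84 96.   54.84 53.69 78.   53.82] boardtop z 32.87
```

Request:
send_rows:
  linear:
    - [0, 0.0003, 0]
    - [0, 0, 0]
  twist: [0.2, 0]
  fingers: [255, 255]

```text
time_s: 20.87
tcp_pos: [0.5566, -0.0123, 0.1133]
tcp_rot: [0.906, 0.424, -0.0, -0.0]
ft_force: [-0.2, 0.0, -4.4]
opening: 0.0234
```

```bash
python3 av.py 10 s27; python3 pd.py s27
```

```text
t 21.37 F [ 0.43  0.26 -4.11] M [ 0.074 -0.086  0.248] sd 0.051 e6 0.272 tcp [ 0.5566 -0.0123  0.1133] psi 0.8779
s27 [ 54.89 102.    54.59  53.78  76.    53.92] boardtop z 32.84
```

Request:
send_rows:
  linear:
    - [0, 0, 0]
    - [0, 0, 0]
  twist: [0.2, 0]
  fingers: [255, 255]

```text
time_s: 21.53
tcp_pos: [0.5566, -0.0124, 0.1133]
tcp_rot: [0.909, 0.416, -0.0, -0.0]
ft_force: [0.3, 0.8, -2.9]
opening: 0.0234
```

```bash
python3 av.py 10 s28; python3 pd.py s28
```

```text
t 22.03 F [ 0.11  0.51 -3.72] M [0.156 0.018 0.289] sd 0.041 e6 0.292 tcp [ 0.5566 -0.0124  0.1133] psi 0.8603
s28 [ 55.26 101.    55.13  54.55  71.    54.53] boardtop z 32.83
```

Request:
send_rows:
  linear:
    - [0, 0, 0]
    - [0, 0, 0]
  twist: [0.2, 0]
  fingers: [255, 255]

```text
time_s: 22.2
tcp_pos: [0.5567, -0.0124, 0.1133]
tcp_rot: [0.913, 0.408, -0.0, -0.0]
ft_force: [0.2, 1.1, -3.0]
opening: 0.0233
```

```bash
python3 av.py 10 s29; python3 pd.py s29
```

```text
t 22.7 F [-0.2   0.45 -3.62] M [0.174 0.082 0.289] sd 0.025 e6 0.313 tcp [ 0.5567 -0.0124  0.1133] psi 0.8429
s29 [ 55.5  102.    55.53  54.41  71.    54.36] boardtop z 32.84
```

Request:
send_rows:
  linear:
    - [0, 0, 0]
    - [0, 0, 0]
  twist: [0.2, 0]
  fingers: [255, 255]

```text
time_s: 22.87
tcp_pos: [0.5567, -0.0124, 0.1133]
tcp_rot: [0.916, 0.4, -0.0, -0.0]
ft_force: [-1.5, 0.1, -3.8]
opening: 0.0234
```

```bash
python3 av.py 10 s30; python3 pd.py s30
```

```text
t 23.37 F [-0.61  0.77 -3.6 ] M [0.174 0.103 0.322] sd 0.031 e6 0.334 tcp [ 0.5567 -0.0124  0.1133] psi 0.8254
s30 [ 55.21 102.    55.08  54.42  73.    54.1 ] boardtop z 32.88
```

Request:
send_rows:
  linear:
    - [0, 0, 0]
    - [0, 0, 0]
    - [0, 0, 0]
  twist: [-0.4, -0.4, 0]
  fingers: [255, 255, 255]

```text
time_s: 23.62
tcp_pos: [0.5567, -0.0124, 0.1133]
tcp_rot: [0.901, 0.433, 0.0, -0.0]
ft_force: [-0.8, 1.3, -3.5]
opening: 0.0234
```

```bash
python3 av.py 6 s31; python3 pd.py s31
```

```text
t 23.92 F [-0.39  0.97 -3.27] M [0.235 0.1   0.147] sd 0.014 e6 0.092 tcp [ 0.5567 -0.0124  0.1133] psi 0.8946
s31 [ 55.08 100.    54.97  54.42  66.    54.42] boardtop z 32.87
```

Request:
send_rows:
  linear:
    - [0.0002, -0.0002, 0]
    - [0, 0, 0]
    - [0, 0, 0]
  twist: [-0.4, -0.3, 0]
  fingers: [255, 255, 255]

```text
time_s: 24.17
tcp_pos: [0.5567, -0.0122, 0.1133]
tcp_rot: [0.888, 0.46, -0.0, 0.0]
ft_force: [0.0, 0.4, -3.9]
opening: 0.0233
```

```bash
python3 av.py 6 s32; python3 pd.py s32
```

```text
t 24.47 F [-0.23  0.45 -3.6 ] M [0.064 0.143 0.014] sd 0.019 e6 0.011 tcp [ 0.5567 -0.0122  0.1134] psi 0.9557
s32 [ 55.29 100.    55.15  54.08  69.    54.26] boardtop z 32.84
```

Request:
send_rows:
  linear:
    - [0, 0, -0.002]
    - [0, 0, -0.003]
    - [0, 0, -0.004]
    - [0, 0, -0.006]
    - [0, 0, -0.012]
    - [0, 0, -0.02]
    - [0, 0, -0.02]
    - [0, 0, -0.02]
  twist: [0, 0, 0, 0, 0, 0, 0, 0]
  fingers: [255, 255, 255, 255, 255, 255, 255, 255]

```text
time_s: 25.13
tcp_pos: [0.5566, -0.0121, 0.202]
tcp_rot: [0.888, 0.46, 0.0, 0.0]
ft_force: [-1.0, 0.9, -1.7]
opening: 0.0235
```

```bash
python3 st.py; python3 av.py 2 s33; python3 pd.py s33;  python3 - <<'E'
import cv2,numpy as np
p=cv2.imread('pics/s33.png')[150:280,260:390]
cv2.imwrite('pics/c9.png',cv2.resize(p,(600,600),interpolation=cv2.INTER_CUBIC))
E
```

```text
{'tcp_pos': [0.5566, -0.0121, 0.202], 'tcp_rot': [0.8879, 0.4601, 0.0003, 0.0002], 'ft_force': [-0.9848, 0.86, -1.738], 'moment': [-0.0032, -0.0234, -0.0326], 'opening': 0.0235, 'time_s': 25.1333} psi 0.9562150411740373 j6 0.3801846279761995
effort6 9.269669362765853e-05
t 25.23 F [0.41 0.07 0.04] M [-0.005 -0.044 -0.037] sd 0.006 e6 -0.0 tcp [ 0.558  -0.0124  0.2041] psi 0.9564
s33 [55.3  97.   55.2  54.1  78.   54.06] boardtop z 32.75
```

View pics/c9.png

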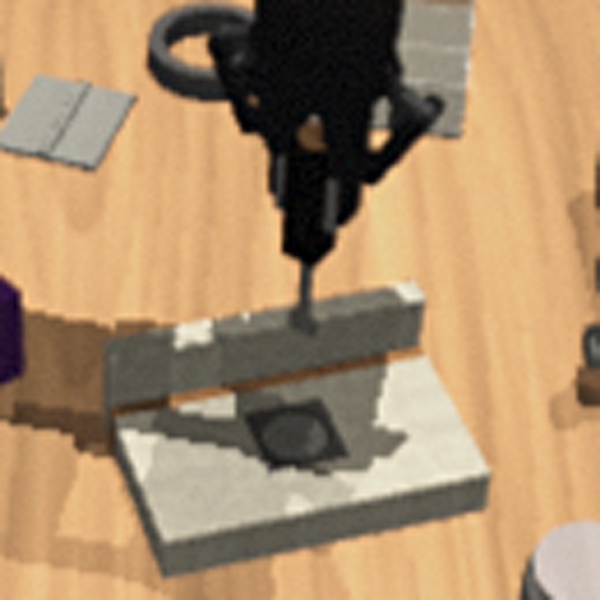

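Request:
send_rows:
  linear:
    - [-0.014, 0.006, 0]
    - [-0.0279, 0.012, 0]
    - [-0.0279, 0.012, 0]
    - [-0.0279, 0.012, 0]
    - [-0.0279, 0.012, 0]
    - [-0.0279, 0.012, 0]
    - [-0.0279, 0.012, 0]
    - [-0.0279, 0.012, 0]
  twist: [0, 0, 0, 0, 0, 0, 0, 0]
  fingers: [255, 255, 255, 255, 255, 255, 255, 255]

```text
time_s: 25.9
tcp_pos: [0.5088, -0.2363, 0.1997]
tcp_rot: [0.888, 0.46, -0.0, -0.0]
ft_force: [0.2, -0.8, -1.2]
opening: 0.0232
```

Request:
send_rows:
  linear:
    - [-0.0279, 0.012, 0]
    - [-0.0139, 0.006, 0]
    - [0, 0, 0]
    - [0, 0, 0]
    - [0, 0, 0]
    - [0, 0, 0]
    - [0, 0, 0]
    - [0, 0, 0]
  twist: [0, 0, -1, -1, -1, -1, -1, -1]
  fingers: [255, 255, 255, 255, 255, 255, 255, 255]

```text
time_s: 26.57
tcp_pos: [0.5001, -0.2789, 0.1997]
tcp_rot: [0.737, 0.676, 0.0, -0.001]
ft_force: [1.2, 0.3, -1.1]
opening: 0.0234
```

Request:
send_rows:
  linear:
    - [0, 0, 0]
    - [0, 0, 0]
  twist: [-0.2, 0]
  fingers: [255, 255]

```text
time_s: 26.73
tcp_pos: [0.5001, -0.2791, 0.1999]
tcp_rot: [0.733, 0.68, 0.0, -0.0]
ft_force: [0.7, 0.2, -1.5]
opening: 0.0234
```

```bash
python3 av.py 2 s34
python3 - <<'E'
import cv2,numpy as np
p=[cv2.resize(cv2.imread(f'pics/{f}.png')[240:360,260:360],(400,480),interpolation=cv2.INTER_CUBIC) for f in('s2','s34')]
cv2.imwrite('pics/c10.png',np.hstack(p))
E
```

```text
t 26.83 F [ 0.03 -0.45 -1.83] M [ 0.001  0.031 -0.026] sd 0.004 e6 -0.112 tcp [ 0.5001 -0.2793  0.2001] psi 1.4953
```

View pics/c10.png

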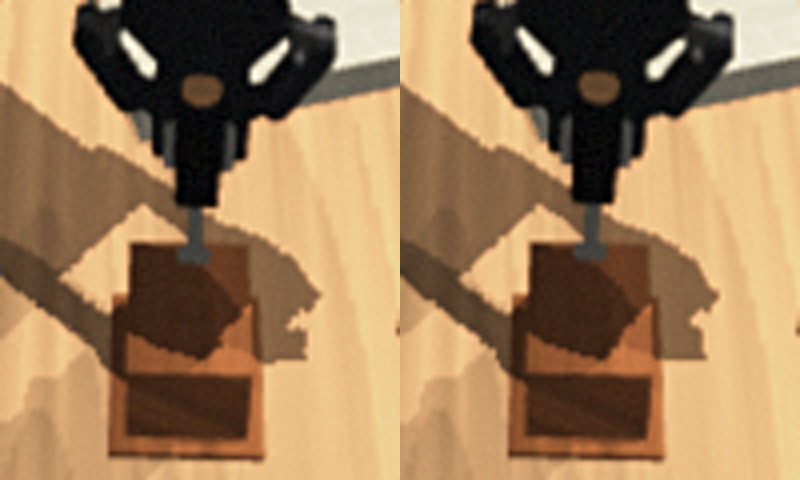

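Request:
send_rows:
  linear:
    - [-0.0002, 0.0013, 0]
    - [0, 0, 0.012]
    - [0, 0, 0.012]
    - [0, 0, 0.012]
    - [0, 0, 0.008]
    - [0, 0, 0.004]
    - [0, 0, 0.004]
    - [0, 0, 0]
  twist: [0, 0, 0, 0, 0, 0, 0, 0]
  fingers: [255, 255, 255, 255, 255, 255, 255, 255]

```text
time_s: 27.5
tcp_pos: [0.5014, -0.2798, 0.1479]
tcp_rot: [0.733, 0.681, -0.0, -0.0]
ft_force: [0.6, 0.0, -2.4]
opening: 0.0237
```

```bash
python3 av.py 3 s35
```

```text
t 27.65 F [ 0.23  0.29 -1.82] M [-0.017  0.009 -0.013] sd 0.006 e6 0.004 tcp [ 0.5016 -0.28    0.1489] psi 1.4972
```

Request:
send_rows:
  linear:
    - [0, 0, 0.01]
    - [0, 0, 0.01]
    - [0, 0, 0.01]
    - [0, 0, 0.01]
    - [0, 0, 0.006]
    - [0, 0, 0.003]
    - [0, 0, 0]
  twist: [0, 0, 0, 0, 0, 0, 0]
  fingers: [255, 255, 255, 255, 255, 255, 255]

```text
time_s: 28.23
tcp_pos: [0.5012, -0.2797, 0.0984]
tcp_rot: [0.733, 0.681, -0.0, -0.001]
ft_force: [-0.3, 0.1, -1.7]
opening: 0.0233
```

```bash
python3 av.py 3 s36
```

```text
t 28.38 F [ 0.33  0.22 -1.47] M [ 0.016 -0.031 -0.002] sd 0.02 e6 0.0 tcp [ 0.5016 -0.2801  0.0997] psi 1.4974
```

Request:
send_rows:
  linear:
    - [0, 0, 0.001]
    - [0, 0, 0.001]
    - [0, 0, 0.001]
    - [0, 0, 0]
  twist: [0, 0, 0, 0]
  fingers: [255, 255, 255, 255]

```text
time_s: 28.72
tcp_pos: [0.5014, -0.2799, 0.0965]
tcp_rot: [0.733, 0.681, 0.0, 0.0]
ft_force: [-0.3, -0.0, -1.1]
opening: 0.0235
```

```bash
python3 av.py 3 s37
```

```text
t 28.87 F [ 0.1   0.31 -0.5 ] M [ 0.021 -0.007 -0.004] sd 0.024 e6 0.0 tcp [ 0.5015 -0.2799  0.0964] psi 1.4974
```

Request:
send_rows:
  linear:
    - [0, 0, 0.0006]
    - [0, 0, 0]
  twist: [0, 0]
  fingers: [255, 255]

```text
time_s: 29.03
tcp_pos: [0.5015, -0.2799, 0.0964]
tcp_rot: [0.733, 0.681, 0.0, 0.0]
ft_force: [-2.2, 1.3, 4.7]
opening: 0.0231
```

```bash
python3 av.py 3 s37
```

```text
t 29.18 F [-2.01  1.39  5.09] M [ 0.197  0.272 -0.003] sd 0.007 e6 -0.006 tcp [ 0.5015 -0.2799  0.0964] psi 1.4974
```

Seated on the block (Fz +5 N at the same TCP height as at pick-up). Release.

Request:
send_rows:
  linear:
    - [0, 0, 0]
    - [0, 0, 0]
    - [0, 0, 0]
    - [0, 0, 0]
    - [0, 0, 0]
    - [0, 0, 0]
    - [0, 0, 0]
    - [0, 0, 0]
  twist: [0, 0, 0, 0, 0, 0, 0, 0]
  fingers: [180, 140, 100, 50, 0, 0, 0, 0]

```text
time_s: 29.85
tcp_pos: [0.5014, -0.2799, 0.0957]
tcp_rot: [0.733, 0.681, 0.0, -0.0]
ft_force: [1.1, 0.8, 0.1]
opening: 0.0858
```

Request:
send_rows:
  linear:
    - [0, 0, -0.01]
    - [0, 0, -0.02]
    - [0, 0, -0.025]
    - [0, 0, -0.03]
    - [0, 0, -0.03]
    - [0, 0, -0.02]
    - [0, 0, 0]
  twist: [0, 0, 0, 0, 0, 0, 0]
  fingers: [0, 0, 0, 0, 0, 0, 0]

```text
time_s: 30.43
tcp_pos: [0.5025, -0.2807, 0.2362]
tcp_rot: [0.733, 0.681, 0.0, 0.005]
ft_force: [-0.8, -0.1, 1.0]
opening: 0.0852
```

```bash
python3 st.py; python3 av.py 1 s38; python3 pd.py s38
python3 - <<'E'
from h import *
p=[cv2.resize(cv2.imread(f'pics/{f}.png')[200:360,230:390],(400,400),interpolation=cv2.INTER_CUBIC) for f in('side0','s38')]
cv2.imwrite('pics/c11.png',np.hstack(p))
W=world('side',np.load('pics/s38.npz')['d']); W0=world('side',np.load('pics/side0.npz')['d'])
for w in(W0,W):
    m=(abs(w[...,0]-.501)<.02)&(abs(w[...,1]+.28)<.025)&(w[...,2]>.12)&(w[...,2]<.17); print(m.sum(),w[m].mean(0),np.percentile(w[m][:,2],97))
E
```

```text
{'tcp_pos': [0.5025, -0.2807, 0.2362], 'tcp_rot': [0.7325, 0.6807, 0.0005, 0.0045], 'ft_force': [-0.8379, -0.1139, 0.958], 'moment': [-0.0509, 0.013, 0.0227], 'opening': 0.0852, 'time_s': 30.4333} psi 1.4974795449884861 j6 -0.6417223973635983
effort6 -1.8723166590461915e-05
t 30.48 F [-0.02 -0.63 -0.29] M [-0.004 -0.007 -0.016] sd 0.0 e6 -0.0 tcp [ 0.5019 -0.2802  0.2336] psi 1.4975
s38 [55.5  15.   55.61 54.33 73.   54.32] boardtop z 32.76
191 [ 0.50112677 -0.28711021  0.14320141] 0.15516925801270057
188 [ 0.50162551 -0.28778429  0.14370821] 0.15543713366660475
```

View pics/c11.png

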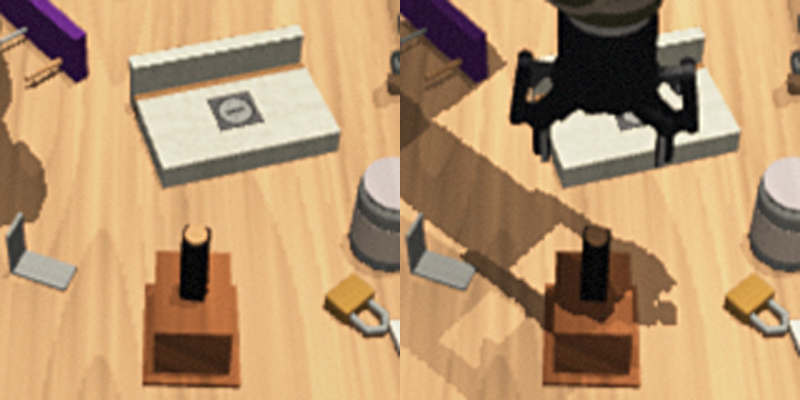

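Request:
send_rows:
  linear:
    - [-0.02, -0.02, 0]
    - [-0.03, -0.033, 0]
    - [-0.03, -0.033, 0]
    - [-0.03, -0.033, 0]
    - [-0.03, -0.033, 0]
    - [-0.03, -0.033, 0]
    - [-0.03, -0.033, 0]
    - [-0.02, -0.02, 0]
  twist: [0, 0, 0, 0, 0, 0, 0, 0]
  fingers: [0, 0, 0, 0, 0, 0, 0, 0]

```text
time_s: 31.15
tcp_pos: [0.2587, -0.4722, 0.2299]
tcp_rot: [0.733, 0.68, 0.0, -0.001]
ft_force: [0.3, 0.8, 0.5]
opening: 0.0855
```

```bash
python3 av.py 2 s39; python3 pd.py s39
python3 - <<'E'
from h import *
snap('top','t39')
a=[cv2.resize(cv2.imread(f'pics/{f}.png')[130:235,270:450],(540,315),interpolation=cv2.INTER_CUBIC) for f in('t39',)]
b=[cv2.resize(cv2.imread(f'pics/{f}.png')[140:220,285:355],(400,457),interpolation=cv2.INTER_CUBIC) for f in('top0','t39')]
cv2.imwrite('pics/c12.png',np.hstack(b))
out=[rect('side',f,0.5573,-0.0144,0.0325,0.05,0.00025) for f in('side0','s39')]
cv2.imwrite('pics/c13.png',cv2.resize(np.hstack(out),(800,400)))
E
```

```text
t 31.25 F [-0.93 -1.28  0.28] M [-0.045  0.055 -0.018] sd 0.004 e6 -0.28 tcp [ 0.2585 -0.473   0.2296] psi 1.4923
s39 [54.71 95.   55.01 54.49 69.   54.5 ] boardtop z 32.82
```

View pics/c12.png

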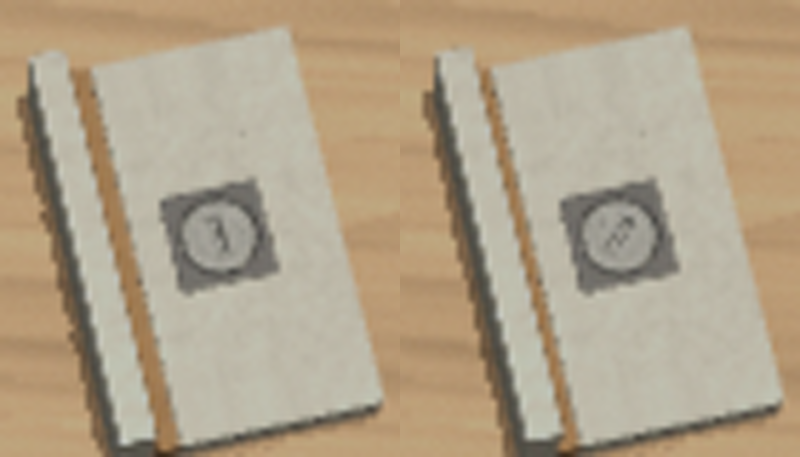

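View pics/c13.png

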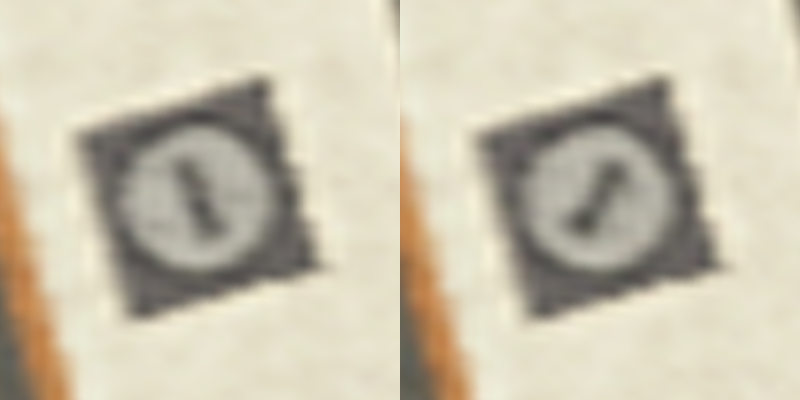

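View pics/s39.png

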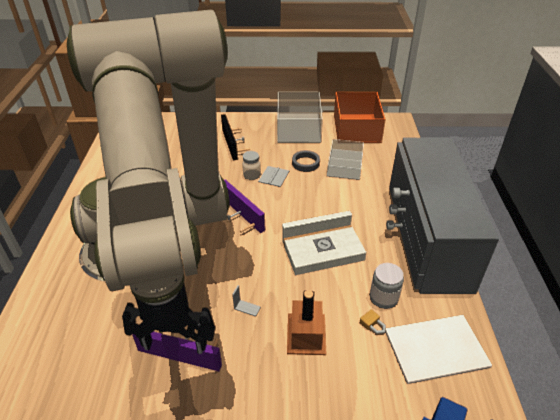

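```bash
python3 -c "
from station import arm
print(arm.finish_job())"
```

```text
the job is handed in; nothing more can be done
None
```

The end panel is drawn up against the strip, and the screwdriver is back upright and fully down in its stand. The job was handed in at about 31 s of the 67 s allowed, with the arm clear of everything.

- **Tightening:** I set the blade to nearly full slot depth after a little force-guided centring, then turned the cam clockwise in small steps. The slot now lies about 0.95 rad from where it started.
- **Torque:** It stayed near 0.16–0.18 N m while drawing, then rose to 0.32 N m. I stopped there, which I read as a clamp of about 8–13 N. This is inferred from the torque and was not measured directly.
- **Panel position:** The depth pictures show it closed about 3.7 mm, then stopped while the torque kept rising. It stayed put after I withdrew the blade.
- **Driver in the stand:** The handle top is at the same height as at the start, to about 0.3 mm.
- **Other things:** Nothing else looks moved in the last side-camera picture.

**Checks that disagreed:**
- The point where the panel met the strip was gradual rather than sharp, which is why the clamp estimate is a range.
- Matching the panel's position in the pictures was disturbed by shadows, so I relied on depth and torque.
- The camera estimate of the cam's centre differed by about 2 mm in each direction from where the tool found the slot by touch. That is within the calibration error plus the grip offset.

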